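# Fish a dropped spacer out from under the low shelf

## Task

A flat steel spacer ring has rolled under the low steel shelf. Take the flat probe, reach under the shelf with its turned-down end, feel for the bench behind the spacer and draw the spacer out onto the open bench, with a light touch under the shelf so that the thin blade is not forced against bench or shelf. Lay the probe down on the open bench, clear of the shelf, and put the spacer into the open carton with the other spacers, leaving everything else where it is.

Things in the scene. Friction and masses are not known exactly. Their poses are not given: they have to be found in the camera images.
- bench: the bench top, level, its surface at height 0, clear of edges everywhere here
- shelf: fixed low shelf of grey sheet steel on four angle legs. Deck 460 mm long (its y), 220 mm deep (its x), top at 95 mm; its edges are folded down to 80 mm above the bench, so the gap below is 80 mm. Open on all sides between the legs, which fill 30 mm of each corner. Cartons on it reach 195 mm up, set 50 mm back from its front. Origin on the bench under its centre; x from front to back, z up
- shelf_front (a point): on the bench directly below the middle of the shelf's front edge (110 mm before the shelf's origin); axes as the shelf's
- spacer: the dropped spacer: plain flat steel ring, 40 mm outside, 22 mm hole, 5 mm thick, about 50 g, lying flat on the bench under the shelf at the start, its centre 50 to 95 mm in from the front edge and up to 50 mm to either side of the middle; hidden from above, it is seen only from low in front or found by sweeping. Origin at the centre of its underside, z along its axis
- carton: open cardboard carton, outside 110 (x) by 140 (y) by 55 mm high, walls and floor 4 mm, about 0.45 kg, standing loose on the bench; three spacers like the dropped one lie in it along its +y side, up to 14 mm above the bench; its -y half is empty. Origin at the centre of its underside
- probe: the probe's grip: black rubber block 110 long (x), 22 wide (y), 31 mm high (z), lying on the bench on its underside. Origin at the centre of that underside; x points along the probe to its blade. The whole probe weighs about 0.21 kg and balances about 33 mm ahead of the origin. The blade is stiff, does not spring, and is spoilt by a load over 6 N against bench or shelf
- probe_end (a point): where the middle of the lip's edge would be on a straight blade: 229 mm ahead of the probe's origin, 17 mm above its underside. Blade: steel strip 24 wide, 2 thick, 175 mm long, from the grip's front at 26 mm height, its end turned down to a lip 46 wide, 10 high. It got bent at the grip, up to 5 degrees up or down, unmeasured: the real lip is up to 15 mm above or below this point. Feel for it
- governor: bystander: die-cast governor, square flange 105 mm, 118 mm high; origin under its centre
- oil: bystander: grey plastic bottle, 56 mm across, 140 mm high; origin under its centre
- jar: bystander: clear jar, 62 mm across, 75 mm high; origin under its centre
- driver: bystander: screwdriver lying on the bench; origin under it, x along it to the tip
- bearing: bystander: bearing ring, 52 mm outside, 15 mm thick, lying flat; origin at the centre of its underside
- gasket: bystander: copper gasket ring, 110 mm outside, 4 mm thick, lying flat; origin at the centre of its underside
- kitbox: bystander: closed cardboard box 85 x 60 x 40 mm; origin under its centre
Mind the look-alikes: they are no part of the job. Leave any pink look-alike of the carton alone.

How it is judged (in metres and radians):
On the way, in this order (a step that is already met when the one before it is completed fails the run):
1. the probe's blade bears on the spacer and has moved it at least 20 mm while still under the shelf (contact force between probe and spacer above 0.03 N and distance of spacer from where it was at the start of the episode above 0.02 m and x of spacer in the frame of shelf above -0.11 m).
2. the spacer lies on the open bench, its centre at least 40 mm clear of the shelf's front edge (x of spacer in the frame of shelf below -0.15 m and height (world z) of spacer below 0.01 m), for 0.1 s.
At the end, for the whole second after the job is handed in: The spacer rests inside the open carton (its centre between the walls and below 45 mm), the carton upright; the probe lies at rest on the bench, its grip less than 30 mm up, and no part of it is under the shelf (x of spacer in the frame of carton between -0.05 and 0.05 m and y of spacer in the frame of carton between -0.065 and 0.065 m and z of spacer in the frame of carton below 0.045 m and linear speed of each of spacer, probe below 0.02 m/s and angle between carton's own z axis and vertical below 0.1 rad and height (world z) of probe between -0.01 and 0.03 m and x of probe in the frame of shelf below -0.12 m and x of probe_end in the frame of shelf below -0.11 m); the robot touches nothing.
It fails at once if the probe is forced against the bench with more than 6 N while its end is under the shelf, or against the shelf with more than 6 N ((contact force between probe and bench above 6 N and x of probe_end in the frame of shelf above -0.11 m) or contact force between probe and shelf above 6 N).
It fails at once if the arm or gripper strikes the shelf with more than 12 N (contact force between any of the arm, the fingers and shelf above 12 N).
It fails at once if the fingers touch the spacer while it is still under the shelf (contact force between the fingers and spacer above 0.3 N and x of spacer in the frame of shelf above -0.11 m).
It fails at once if the carton is pushed more than 40 mm (distance of carton from where it was at the start of the episode above 0.04 m).
It fails at once if a bystander is moved more than 30 mm (distance of any of governor, oil, jar, driver, bearing, gasket, kitbox from where it was at the start of the episode above 0.03 m).
It also fails if it takes over 72 s, if anything falls off the work surface, if the arm or the gripper's body presses on something with over 40 N, if the wrist force passes 120 N, or if a joint passes its speed limit or range.

## Robot

A 6-joint arm with a two-finger parallel gripper is mounted at the origin on the work surface. World frame = base frame: x ahead of the robot, y to its left, z up, the work surface at z = 0. Lengths are in m, angles in degrees, forces in N, time in s.
With the tool pointing down it reaches from about 0.325 to 0.775 m from the base axis. Payload 9.3 kg.
Tool frame: the origin (TCP) lies between the finger pads; the fingertips stand 22 mm ahead of it and the grasp point (between the pads) lies 3 mm ahead of it (ctrl.nose_length is the distance from the TCP to the fingertips, in m); z points along the fingers, y is the line along which they close (so a half turn about z gives the same grasp; the last joint's range is limited). The gripper opens to 85 mm and grips with 20 to 120 N. Pads are 22 mm wide; open, the fingers measure 114 mm over their backs; the gripper's body (76 mm by 85 mm) begins 54 mm behind the grasp point. The pads swing forward as they close: fully open they stand 13 mm farther back than shut.
Start: joints at [65.226, 14.817, 1.232, 76.415, 0, 81.257], TCP at [0.152, 0.529, 0.253] pointing down, gripper open.
Joint ranges: [-174.27, 174.27], [-52.1, 104.24], [-59.71, 78.15], [-110.17, 111.67], [-87.03, 83.33], [-180, 180]. Speed limits (degrees/s): [127.2, 127.2, 159.86, 180, 180, 180].

## Interface

Orientations are given as a 3x3 rotation matrix whose columns are the frame's x, y, z axes.
In Python, from cell import status, capture, calibration, ctrl, spot_in, spot_point gives the robot as it stands.
- The arm moves only by the tool play_rows, never from a script. Its argument "rows" is a list of rows, each an object of numbers: "x", "y", "z": the shift along the tool's x, y, z each as a share of 150 mm, from -1 to 1; "rx", "ry", "rz": the turn, a rotation vector about the tool's x, y, z each as a share of pi rad, from -1 to 1. In form: [{"x": .., "y": .., "z": .., "rx": .., "ry": .., "rz": ..}, ...]. A call has 1 to 12 rows; each row shifts and turns the commanded pose from where the row before left it, along the tool's axes as they then stand; what a row does not reach is not made up. A row lasts 1/12 s, in which the tool goes at most 41.7 mm and 7.16 degrees, less where a joint would pass 70% of its speed; a pose out of reach is approached as far as the arm can. A call with a number of a shift or a turn outside -1 to 1 is refused whole. A call with a gripper value outside its range is refused whole. "fingers" is the closure, from 0 (fully open) to 1 (shut), set as the call begins (left out, the last holds). The fingers move at their own pace and stop on an object; the grip force is fixed at half the most. Time passes only in rows, so rows that do not move let the fingers close. It gives the time, the measured TCP pose, the force, the opening and the grip force at its end, in the units of the state.
- status.get_obs(): the state, without advancing time (a new reading comes with each control period).
- capture(name): name is "scene" or "top" or "wrist"; returns the picture (400x640x3 uint8, red, green, blue); there is no depth.
- calibration(name): a dict with "fovy" (degrees; the focal length in pixels is half the picture's height over the tangent of half this angle, whatever the lens; pixels are square), "cx", "cy" (the principal point, pixels), "xyz" and "attitude" of the camera in the world; the wrist camera has in their place "tool_from_camera" (4x4, takes a point from camera to tool coordinates, whose origin is the TCP and whose axes are the flange's). Camera axes: x right, y up, looking along -z (the intrinsics and any distortion apply to the point x, -y, -z); pixel columns grow to the right and rows downward; lengths in m; the calibration is good to about 2 mm. The wrist camera is an equidistant fisheye: a pixel r from the principal point sees the ray r / f radians off the axis. A picture is of the moment at which its call begins: read the wrist's pose just before it. calibration takes no time and is no camera call.
- ctrl.close_job(): hands the job in; it is judged then, once.
Trained networks look in the newest picture that a camera, given by its name, has taken for a name from the list of things; names that differ only in an ending like _2 or _b are one class to them, and where a whole thing is asked for, a point or a joint stands for the part that bears it (a point fixed in the world has none). Each returns a list of dicts, best first, with "p" (0 to 1); they miss things now and then, are a little off and sometimes report something else, mostly with a low value. They report only what shows in the picture. A call takes as long as a camera call. They do not tell look-alikes from the thing itself.
- spot_in(thing, camera): "point" ([x, y, z] in m, in world coordinates, good to about 4 mm: the middle of the surface that is visible of it).
- spot_point(thing, camera): "point" ([x, y, z] in m, in world coordinates, good to about 4 mm: a listed point, or the origin of a listed thing).
The state is a dict: "t": time; "joint_positions": joint angles; "qvel": joint speeds; "joint_torque": joint torques, N m; "eef_pos": TCP position; "orientation": TCP orientation; "contact_force": force on the tool from outside, world axes, zero at the start; "ft_torque": the same for the moment, N m; "gripper_width": opening from 0.0 (shut) to 1.0 (fully open); "finger_force": force on a finger pad.
Only numpy, scipy, OpenCV 4.12 (cv2) and the standard library are available. Lean on these libraries where they do the work, as an engineer would, in place of code of your own. Each camera call takes 0.05 s, during which the arm holds its last target. There are 200 camera calls.

## Working session

There is one attempt and no reset: what is moved stays moved. The work goes in short steps, Python scripts to look and compute and a tool call to move; the robot and the scene stay as the last step left them, time stands still between calls to the robot, and variables do not carry over. Pictures are saved under pics/ and viewed, at most 10 in all, crops included, and the job is handed in when it is done.

Besides the shell and the picture viewer there is one more tool, called by a JSON object that holds its "op" and its "data". play_rows: Moves the arm, as the interface text tells. Its arguments: {"type":"object","properties":{"rows":{"type":"array"},"fingers":{"type":"number"}},"required":["rows"]}

```bash
ls; mkdir -p pics
cat > h.py <<'E'
import numpy as np, cv2
from cell import status, capture, calibration, ctrl, spot_in, spot_point
def save(cam,name):
    im=capture(cam); cv2.imwrite('pics/'+name,im[:,:,::-1]); return im
E
python3 - <<'E'
from h import *
np.set_printoptions(precision=4,suppress=True)
for c in ('scene','top'):
    print(c,calibration(c)); im=save(c,c+'0.png')
    for n in ['shelf','shelf_front','spacer','carton','probe','probe_end','governor','oil','jar','driver','bearing','gasket','kitbox']:
        for r in spot_point(n,c)[:3]: print(n,np.round(r['point'],3),round(r['p'],2))
a=cv2.imread('pics/scene0.png');b=cv2.imread('pics/top0.png')
print(status.get_obs())
E
```

```text
pics
scene {'fovy': 43.735359170185326, 'cx': 316.88442108820146, 'cy': 190.21426230980242, 'xyz': array([1.0318, 0.6623, 1.2954]), 'attitude': array([[-0.7287, -0.5845,  0.3569],
       [ 0.6847, -0.6311,  0.3646],
       [ 0.0121,  0.51  ,  0.8601]])}
shelf [ 0.538 -0.259 -0.   ] 0.61
shelf [ 0.788  0.12  -0.005] 0.34
carton [ 0.478  0.36  -0.   ] 0.75
carton [ 0.256  0.49  -0.002] 0.75
carton [ 0.423  0.034 -0.001] 0.25
probe [ 0.627  0.206 -0.004] 0.81
probe [ 0.602  0.474 -0.001] 0.38
probe [ 0.422  0.033 -0.001] 0.25
probe_end [ 0.602 -0.02   0.012] 0.94
governor [0.789 0.12  0.   ] 0.89
governor [ 0.476  0.361 -0.002] 0.52
jar [0.676 0.412 0.002] 0.78
driver [ 0.606  0.472 -0.001] 0.93
bearing [ 0.419  0.035 -0.002] 0.67
gasket [ 0.629  0.203 -0.008] 0.74
gasket [0.41  0.165 0.   ] 0.52
kitbox [0.355 0.333 0.001] 0.62
top {'fovy': 47.257372391223775, 'cx': 317.9575671567437, 'cy': 202.73220793661906, 'xyz': array([0.2825, 0.1081, 1.1971]), 'attitude': array([[ 0.0302,  0.9765, -0.2133],
       [-0.9995,  0.029 , -0.0086],
       [-0.0022,  0.2135,  0.9769]])}
shelf [ 0.532 -0.
[... 431 characters left out ...]
 0.412  0.168 -0.002] 0.85
gasket [0.605 0.472 0.001] 0.56
gasket [0.669 0.413 0.003] 0.18
kitbox [0.356 0.333 0.001] 0.95
{'t': 1.4, 'joint_positions': array([65.2245, 14.817 ,  1.2311, 76.4141, -0.    , 81.2569]), 'qvel': array([ 0.0506,  0.0322,  0.1592,  0.0488, -0.0008,  0.0707]), 'joint_torque': array([  0.0017, -55.5382,  34.473 ,   0.0015,  -0.    ,   0.    ]), 'eef_pos': array([0.1519, 0.5286, 0.2533]), 'orientation': array([[-0.9611,  0.2762,  0.    ],
       [ 0.2762,  0.9611,  0.    ],
       [-0.    ,  0.    , -1.    ]]), 'contact_force': array([-0.0822,  0.8975,  0.293 ]), 'ft_torque': array([-0.0192, -0.0325,  0.0188]), 'finger_force': 0.0, 'gripper_width': 1.0018522334711657}
```

View pics/scene0.png

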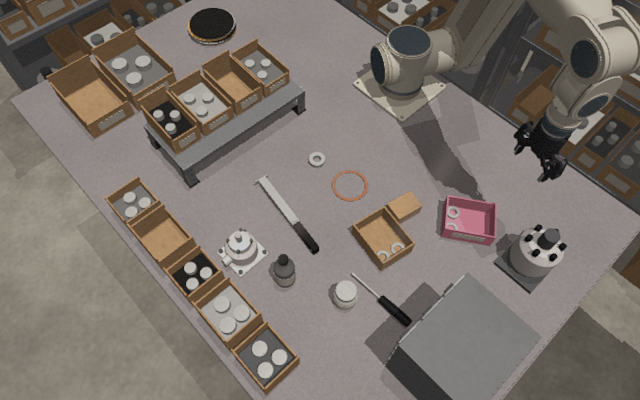

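View pics/top0.png

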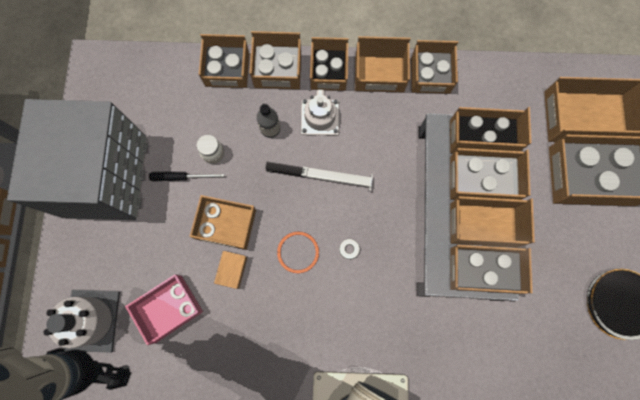

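The pictures show: shelf with cartons at scene (225,115) / top (478,205); the orange carton at scene (382,236) / top (223,222), with the pink look-alike at (470,220) / (163,308). The probe grip is at scene (303,238) and its lip at (262,180). The bearing is at (317,159).
The spacer could be confused with the bearing or the rings in the cartons. The grey cabinet is not the shelf.

```bash
cat >> h.py <<'E'
from scipy.spatial.transform import Rotation as R
np.set_printoptions(precision=4,suppress=True)
def ray_px(cam,P):
    """world points -> pixels for a fixed camera"""
    c=calibration(cam); f=200/np.tan(np.radians(c['fovy'])/2)
    q=(np.atleast_2d(P)-c['xyz'])@c['attitude']
    return np.c_[c['cx']-f*q[:,0]/q[:,2], c['cy']+f*q[:,1]/q[:,2]]
def px_plane(cam,uv,z):
    c=calibration(cam); f=200/np.tan(np.radians(c['fovy'])/2); uv=np.atleast_2d(uv)
    d=np.c_[(uv[:,0]-c['cx'])/f,-(uv[:,1]-c['cy'])/f,-np.ones(len(uv))]@c['attitude'].T
    return c['xyz']+d*((z-c['xyz'][2])/d[:,2])[:,None]
def wpose(o=None):
    o=o or status.get_obs(); T=np.eye(4);T[:3,:3]=o['orientation'];T[:3,3]=o['eef_pos']
    return T@np.array(calibration('wrist')['tool_from_camera'])
def wrist_plane(T,uv,z):
    c=calibration('wrist'); f=200/np.tan(np.radians(c['fovy'])/2); uv=np.atleast_2d(uv)
    a=uv-[c['cx'],c['cy']]; r=np.hypot(*a.T); t=r/f; s=np.sin(t)/np.maximum(r,1e-9)
    d=np.c_[a[:,0]*s,-a[:,1]*s,-np.cos(t)]@T[:3,:3].T
    return T[:3,3]+d*((z-T[2,3])/d[:,2])[:,None]
def wrist_px(T,P):
    c=calibration('wrist'); f=200/np.tan(np.radians(c['fovy'])/2)
    q=(np.atleast_2d(P)-T[:3,3])@T[:3,:3]; h=np.hypot(q[:,0],q[:,1]); t=np.arctan2(h,-q[:,2])
    return np.c_[c['cx']+f*t*q[:,0]/h, c['cy']-f*t*q[:,1]/h]
def plan(p,Rt):
    """rows needed: world shift first expressed in present tool axes, then turn"""
    o=status.get_obs(); A=np.array(o['orientation']); d=A.T@(np.array(p)-o['eef_pos'])/.15
    w=R.from_matrix(A.T@Rt).as_rotvec()/np.pi
    print('shift(units)',d,'rows>=',np.linalg.norm(d)/.27,' turn',w,'rows>=',np.linalg.norm(w)/.039)
E
python3 - <<'E'
from h import *
print(calibration('wrist'))
# shelf front edge deck-corner px in top; probe axis
print(px_plane('top',[(427,117),(425,297)],.095))
print(px_plane('scene',[(146,125),(192,183)],.095), ray_px('scene',[[.535,-.146,.095]]))
print(ray_px('top',[[.535-.23,-.146,.095],[.535+.23,-.146,.095],[.627,.204,.031],[.6,-.019,.02]]))
E
```

```text
{'fovy': 65.70646984690485, 'cx': 315.55507424626074, 'cy': 203.6047869740155, 'tool_from_camera': array([[ 0.0003,  0.9574,  0.2887,  0.0728],
       [ 1.    , -0.0003, -0.    , -0.0004],
       [ 0.0001,  0.2887, -0.9574, -0.12  ],
       [ 0.    ,  0.    ,  0.    ,  1.    ]])}
[[ 0.757  -0.1556  0.095 ]
 [ 0.303  -0.1415  0.095 ]]
[[ 0.7557 -0.3643  0.095 ]
 [ 0.7755 -0.1027  0.095 ]] [[248.6792 127.8712]]
[[426.8755 296.1956]
 [423.193  114.0052]
 [286.7613 168.7282]
 [370.2969 182.0358]]
```

Run:
```python
import cv2
a=cv2.imread('pics/top0.png')
x=cv2.resize(a[90:310,400:540],None,fx=2.6,fy=2.6,interpolation=cv2.INTER_CUBIC)
y=cv2.resize(a[140:200,255:385],None,fx=3,fy=3,interpolation=cv2.INTER_CUBIC)
import numpy as np
c=np.zeros((572,364+400,3),np.uint8);c[:x.shape[0],:364]=x;c[:180,364:364+390]=y
z=cv2.resize(a[190:300,180:370],None,fx=2,fy=2,interpolation=cv2.INTER_CUBIC);c[200:420,364:744]=z
cv2.imwrite('pics/crop1.png',c)
```

```text
(no output)
```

View pics/crop1.png

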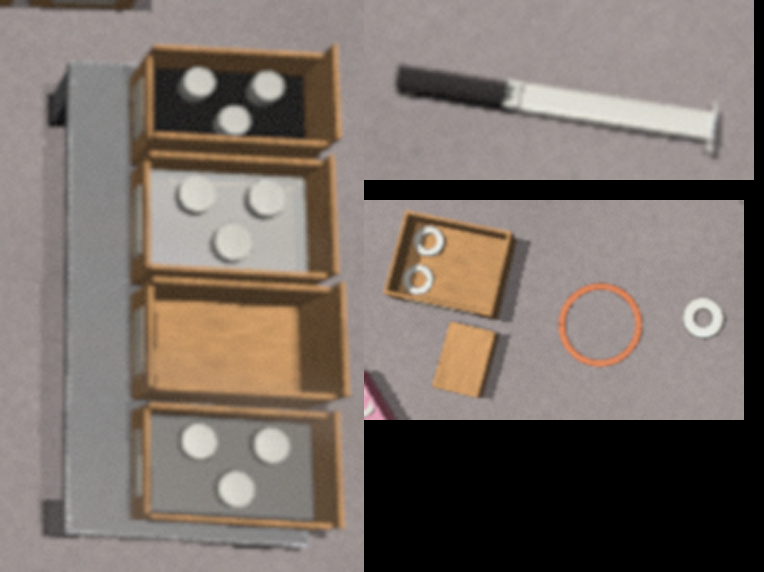

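The close crop confirms the choices. The shelf front edge runs about (0.532,-0.149), yawed about -1.8°. The orange carton has its rings on the +y side, and the probe's T-lip points to the shelf. Next I'll look under the shelf with the wrist camera.

```bash
cat >> h.py <<'E'
import json
def rows(p,Rt,n=None,start=None):
    """straight move with turn, n equal rows in the units of play_rows"""
    o=status.get_obs(); A=np.array(o['orientation']); q=np.array(o['eef_pos']) 
    if start is not None: q,A=start
    w=R.from_matrix(A.T@Rt).as_rotvec(); D=np.array(p)-q
    n=n or int(np.ceil(max(np.linalg.norm(D)/.038,np.linalg.norm(w)/np.radians(6.9))))
    out=[]
    for i in range(n):
        s=A.T@D/n/.15; out.append({k:round(float(v),4) for k,v in zip(('x','y','z','rx','ry','rz'),[*s,*(w/n/np.pi)]) if abs(v)>5e-5})
        A=A@R.from_rotvec(w/n).as_matrix()
    print(n)
    for r in out: print(json.dumps(r).replace('"',"'"))
def down(ang):
    c,s=np.cos(np.radians(ang)),np.sin(np.radians(ang)); return np.array([[c,s,0],[s,-c,0],[0,0,-1.]])
E
python3 - <<'E'
from h import *
# first: tool down, x at -90deg, above bench before shelf
rows([.53,.10,.22],down(-92))
E
```

```text
16
{'x': -0.2007, 'y': -0.1281, 'z': 0.0139, 'rz': -0.0361}
{'x': -0.1849, 'y': -0.15, 'z': 0.0139, 'rz': -0.0361}
{'x': -0.1668, 'y': -0.17, 'z': 0.0139, 'rz': -0.0361}
{'x': -0.1464, 'y': -0.1878, 'z': 0.0139, 'rz': -0.0361}
{'x': -0.1242, 'y': -0.2032, 'z': 0.0139, 'rz': -0.0361}
{'x': -0.1004, 'y': -0.2159, 'z': 0.0139, 'rz': -0.0361}
{'x': -0.0753, 'y': -0.2259, 'z': 0.0139, 'rz': -0.0361}
{'x': -0.0493, 'y': -0.233, 'z': 0.0139, 'rz': -0.0361}
{'x': -0.0225, 'y': -0.2371, 'z': 0.0139, 'rz': -0.0361}
{'x': 0.0044, 'y': -0.2381, 'z': 0.0139, 'rz': -0.0361}
{'x': 0.0314, 'y': -0.2361, 'z': 0.0139, 'rz': -0.0361}
{'x': 0.0579, 'y': -0.231, 'z': 0.0139, 'rz': -0.0361}
{'x': 0.0837, 'y': -0.223, 'z': 0.0139, 'rz': -0.0361}
{'x': 0.1084, 'y': -0.212, 'z': 0.0139, 'rz': -0.0361}
{'x': 0.1317, 'y': -0.1984, 'z': 0.0139, 'rz': -0.0361}
{'x': 0.1533, 'y': -0.1822, 'z': 0.0139, 'rz': -0.0361}
```

{"op": "play_rows", "data": {"rows": [{"x":-0.2,"y":-0.128,"z":0.014,"rz":-0.036},{"x":-0.185,"y":-0.15,"z":0.014,"rz":-0.036},{"x":-0.167,"y":-0.17,"z":0.014,"rz":-0.036},{"x":-0.146,"y":-0.188,"z":0.014,"rz":-0.036},{"x":-0.124,"y":-0.203,"z":0.014,"rz":-0.036},{"x":-0.1,"y":-0.216,"z":0.014,"rz":-0.036},{"x":-0.075,"y":-0.226,"z":0.014,"rz":-0.036},{"x":-0.049,"y":-0.233,"z":0.014,"rz":-0.036},{"x":-0.022,"y":-0.237,"z":0.014,"rz":-0.036},{"x":0.004,"y":-0.238,"z":0.014,"rz":-0.036},{"x":0.031,"y":-0.236,"z":0.014,"rz":-0.036},{"x":0.058,"y":-0.231,"z":0.014,"rz":-0.036}]}}

```text
invalid input
```

Run:
```python
from h import *
p=np.radians(33);c,s=np.cos(p),np.sin(p)
V=np.array([[0,-1,0],[-s,0,-c],[c,0,-s]])
print(np.linalg.det(V),status.get_obs()['eef_pos'],status.get_obs()['joint_positions'])
rows([.53,.06,.10],V)
```

```text
0.9999999999999999 [0.1519 0.5286 0.2533] [65.2245 14.817   1.2311 76.4141 -0.     81.2569]
17
{'x': -0.1933, 'y': -0.1357, 'z': 0.0601, 'rx': 0.017, 'ry': 0.0128, 'rz': -0.0314}
{'x': -0.1815, 'y': -0.151, 'z': 0.0602, 'rx': 0.017, 'ry': 0.0128, 'rz': -0.0314}
{'x': -0.1684, 'y': -0.165, 'z': 0.0616, 'rx': 0.017, 'ry': 0.0128, 'rz': -0.0314}
{'x': -0.154, 'y': -0.1775, 'z': 0.0643, 'rx': 0.017, 'ry': 0.0128, 'rz': -0.0314}
{'x': -0.1386, 'y': -0.1884, 'z': 0.0682, 'rx': 0.017, 'ry': 0.0128, 'rz': -0.0314}
{'x': -0.1224, 'y': -0.1975, 'z': 0.0733, 'rx': 0.017, 'ry': 0.0128, 'rz': -0.0314}
{'x': -0.1057, 'y': -0.2047, 'z': 0.0795, 'rx': 0.017, 'ry': 0.0128, 'rz': -0.0314}
{'x': -0.0886, 'y': -0.2098, 'z': 0.0866, 'rx': 0.017, 'ry': 0.0128, 'rz': -0.0314}
{'x': -0.0713, 'y': -0.2128, 'z': 0.0947, 'rx': 0.017, 'ry': 0.0128, 'rz': -0.0314}
{'x': -0.0543, 'y': -0.2137, 'z': 0.1036, 'rx': 0.017, 'ry': 0.0128, 'rz': -0.0314}
{'x': -0.0376, 'y': -0.2125, 'z': 0.1132, 'rx': 0.017, 'ry': 0.0128, 'rz': -0.0314}
{'x': -0.0216, 'y': -0.209, 'z': 0.1233, 'rx': 0.017, 'ry': 0.0128, 'rz': -0.0314}
{'x': -0.0064, 'y': -0.2035, 'z': 0.1338, 'rx': 0.017, 'ry': 0.0128, 'rz': -0.0314}
{'x': 0.0077, 'y': -0.196, 'z': 0.1445, 'rx': 0.017, 'ry': 0.0128, 'rz': -0.0314}
{'x': 0.0205, 'y': -0.1866, 'z': 0.1554, 'rx': 0.017, 'ry': 0.0128, 'rz': -0.0314}
{'x': 0.0319, 'y': -0.1754, 'z': 0.1661, 'rx': 0.017, 'ry': 0.0128, 'rz': -0.0314}
{'x': 0.0417, 'y': -0.1625, 'z': 0.1767, 'rx': 0.017, 'ry': 0.0128, 'rz': -0.0314}
```

{"op": "play_rows", "data": {"rows": [{"x":-0.2,"y":-0.128,"z":0.014,"rx":0,"ry":0,"rz":-0.036},{"x":-0.185,"y":-0.15,"z":0.014,"rx":0,"ry":0,"rz":-0.036},{"x":-0.167,"y":-0.17,"z":0.014,"rx":0,"ry":0,"rz":-0.036},{"x":-0.146,"y":-0.188,"z":0.014,"rx":0,"ry":0,"rz":-0.036},{"x":-0.124,"y":-0.203,"z":0.014,"rx":0,"ry":0,"rz":-0.036},{"x":-0.1,"y":-0.216,"z":0.014,"rx":0,"ry":0,"rz":-0.036},{"x":-0.075,"y":-0.226,"z":0.014,"rx":0,"ry":0,"rz":-0.036},{"x":-0.049,"y":-0.233,"z":0.014,"rx":0,"ry":0,"rz":-0.036},{"x":-0.022,"y":-0.237,"z":0.014,"rx":0,"ry":0,"rz":-0.036},{"x":0.004,"y":-0.238,"z":0.014,"rx":0,"ry":0,"rz":-0.036},{"x":0.031,"y":-0.236,"z":0.014,"rx":0,"ry":0,"rz":-0.036},{"x":0.058,"y":-0.231,"z":0.014,"rx":0,"ry":0,"rz":-0.036}]}}

```text
t: 2.4
eef_pos: [0.4269, 0.2093, 0.2287]
orientation: [[-0.493, -0.87, 0.001], [-0.87, 0.493, 0.0], [-0.0, -0.0, -1.0]]
contact_force: [0.9, 0.1, 1.1]
gripper_width: 0.998
finger_force: 0.0
```

Run:
```python
from h import *
p=np.radians(33);c,s=np.cos(p),np.sin(p)
V=np.array([[0,-1,0],[-s,0,-c],[c,0,-s]])
print(status.get_obs()['eef_pos'],status.get_obs()['orientation'],status.get_obs()['joint_positions'])
rows([.53,.06,.10],V,12)
```

```text
[0.4269 0.2093 0.2287] [[-0.4931 -0.87    0.0005]
 [-0.87    0.4931  0.0002]
 [-0.0004 -0.0003 -1.    ]] [ 15.9916   8.0539 -11.1432  70.7711   0.0037 -44.4617]
12
{'x': 0.0439, 'y': -0.0907, 'z': 0.0715, 'rx': 0.0068, 'ry': 0.0258, 'rz': -0.0125}
{'x': 0.0414, 'y': -0.0875, 'z': 0.0769, 'rx': 0.0068, 'ry': 0.0258, 'rz': -0.0125}
{'x': 0.0384, 'y': -0.0842, 'z': 0.082, 'rx': 0.0068, 'ry': 0.0258, 'rz': -0.0125}
{'x': 0.0348, 'y': -0.081, 'z': 0.0867, 'rx': 0.0068, 'ry': 0.0258, 'rz': -0.0125}
{'x': 0.0307, 'y': -0.0778, 'z': 0.091, 'rx': 0.0068, 'ry': 0.0258, 'rz': -0.0125}
{'x': 0.0262, 'y': -0.0747, 'z': 0.095, 'rx': 0.0068, 'ry': 0.0258, 'rz': -0.0125}
{'x': 0.0212, 'y': -0.0717, 'z': 0.0984, 'rx': 0.0068, 'ry': 0.0258, 'rz': -0.0125}
{'x': 0.0159, 'y': -0.0688, 'z': 0.1014, 'rx': 0.0068, 'ry': 0.0258, 'rz': -0.0125}
{'x': 0.0102, 'y': -0.0661, 'z': 0.1039, 'rx': 0.0068, 'ry': 0.0258, 'rz': -0.0125}
{'x': 0.0043, 'y': -0.0636, 'z': 0.1059, 'rx': 0.0068, 'ry': 0.0258, 'rz': -0.0125}
{'x': -0.0019, 'y': -0.0613, 'z': 0.1073, 'rx': 0.0068, 'ry': 0.0258, 'rz': -0.0125}
{'x': -0.0083, 'y': -0.0592, 'z': 0.1082, 'rx': 0.0068, 'ry': 0.0258, 'rz': -0.0125}
```

{"op": "play_rows", "data": {"rows": [{"x":0.044,"y":-0.091,"z":0.071,"rx":0.007,"ry":0.026,"rz":-0.0125},{"x":0.041,"y":-0.087,"z":0.077,"rx":0.007,"ry":0.026,"rz":-0.0125},{"x":0.038,"y":-0.084,"z":0.082,"rx":0.007,"ry":0.026,"rz":-0.0125},{"x":0.035,"y":-0.081,"z":0.087,"rx":0.007,"ry":0.026,"rz":-0.0125},{"x":0.031,"y":-0.078,"z":0.091,"rx":0.007,"ry":0.026,"rz":-0.0125},{"x":0.026,"y":-0.075,"z":0.095,"rx":0.007,"ry":0.026,"rz":-0.0125},{"x":0.021,"y":-0.072,"z":0.098,"rx":0.007,"ry":0.026,"rz":-0.0125},{"x":0.016,"y":-0.069,"z":0.101,"rx":0.007,"ry":0.026,"rz":-0.0125},{"x":0.01,"y":-0.066,"z":0.104,"rx":0.007,"ry":0.026,"rz":-0.0125},{"x":0.004,"y":-0.064,"z":0.106,"rx":0.007,"ry":0.026,"rz":-0.0125},{"x":-0.002,"y":-0.061,"z":0.107,"rx":0.007,"ry":0.026,"rz":-0.0125},{"x":-0.008,"y":-0.059,"z":0.108,"rx":0.007,"ry":0.026,"rz":-0.0125}]}}

```text
t: 3.4
eef_pos: [0.5295, 0.0604, 0.1005]
orientation: [[-0.004, -1.0, 0.002], [-0.533, 0.001, -0.846], [0.846, -0.004, -0.533]]
contact_force: [0.9, 0.0, 0.3]
gripper_width: 0.999
finger_force: 0.0
```

Run:
```python
from h import *
o=status.get_obs(); T=wpose(o); save('wrist','w1.png')
print(o['joint_positions'],T[:3,3], -T[:3,2])
for n in ('spacer','shelf_front','shelf','probe_end','probe','bearing'):
    for r in spot_point(n,'wrist')[:3]: print(n,np.array(r['point']),round(r['p'],2),wrist_px(T,r['point']))
```

```text
[ 20.855   36.4813  -8.917   73.9221 -52.2772 -54.3493] [0.5297 0.1226 0.2264] [ 0.0028 -0.6558 -0.7549]
spacer [0.7853 0.1219 0.0029] 0.32 [[ 34.6571 365.4739]]
shelf [ 0.5343 -0.2592  0.0018] 0.69 [[312.7978 103.3583]]
probe_end [ 0.5961 -0.0207  0.0144] 0.57 [[237.6601 240.4646]]
bearing [ 0.4203  0.0369 -0.003 ] 0.7 [[449.4311 307.3697]]
```

View pics/w1.png

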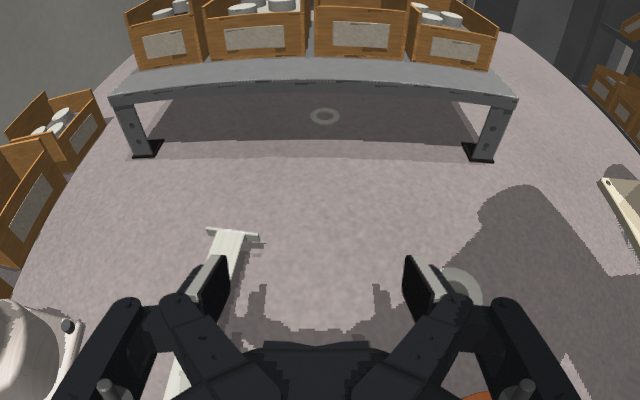

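The spacer shows under the shelf at (324,116). The shelf feet are at (145,150) and (481,155), the front fold is at rows 85-100, and the probe lip is at (232,232).

Run:
```python
from h import *
T=wpose(); im=cv2.imread('pics/w1.png')
g=cv2.resize(im[60:170,100:530],None,fx=1.0,fy=1.0)
c=cv2.cvtColor(im,cv2.COLOR_BGR2GRAY)[100:135,300:350]
m=(c>c.min()*0+np.median(c)+14).astype(np.uint8); n,l,s,ce=cv2.connectedComponentsWithStats(m)
print(np.median(c),c.max(),s,ce+[300,100])
print('spacer',wrist_plane(T,[(324,116),(309,116),(340,116),(324,108),(324,125)],.005))
print('lip ends',wrist_plane(T,[(206,228),(258,234)],.017))
print('feet front',wrist_plane(T,[(132,157),(158,156),(465,161),(494,162)],.0))
print(wrist_px(T,[[.532-.2,-.149,.08],[.532,-.149,.08],[.532+.2,-.149,.08]]))
w=np.hstack([cv2.resize(im[75:145,270:370],None,fx=4,fy=4,interpolation=2),cv2.resize(im[215:285,190:290],None,fx=4,fy=4,interpolation=2)])
cv2.imwrite('pics/crop2.png',w)
```

```text
77.0 106 [[   0    0   50   35 1511]
 [  11    8   29   16  239]] [[324.4891 117.188 ]
 [324.569  115.8117]]
spacer [[ 0.5183 -0.2197  0.005 ]
 [ 0.5378 -0.22    0.005 ]
 [ 0.4974 -0.2198  0.005 ]
 [ 0.5178 -0.2398  0.005 ]
 [ 0.5188 -0.1989  0.005 ]]
lip ends [[ 0.6266 -0.0317  0.017 ]
 [ 0.5784 -0.0258  0.017 ]]
feet front [[ 0.7717 -0.1571  0.    ]
 [ 0.7293 -0.1552 -0.    ]
 [ 0.3482 -0.1401  0.    ]
 [ 0.3044 -0.1407  0.    ]]
[[494.7764 102.9224]
 [312.4985  91.915 ]
 [132.3228 106.3622]]
```

View pics/crop2.png

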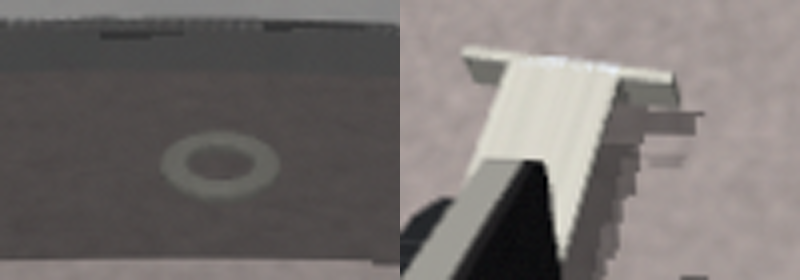

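Run:
```python
from h import *
T=wpose()
a=px_plane('top',[(266,166),(303,171.7)],.031); L=px_plane('top',(371.7,183.3),.022); Lw=wrist_plane(T,(232.5,230.5),.027)
print(a,a.mean(0),L,Lw)
g=a.mean(0); d=Lw[0]-g; ang=np.degrees(np.arctan2(d[1],d[0])); print(np.hypot(d[0],d[1]),ang)
print(np.array(spot_in('probe','top')[0]['point']) if 0 else '')
rows([.625,.195,.13],down(ang))
```

```text
[[0.6329 0.2595 0.031 ]
 [0.6201 0.1606 0.031 ]] [0.6265 0.2101 0.031 ] [[ 0.5961 -0.0225  0.022 ]] [[ 0.598  -0.0221  0.027 ]]
0.23394455242781384 -96.99823027450678

9
{'x': -0.0368, 'y': -0.0709, 'z': -0.0946, 'rx': -0.0023, 'ry': -0.0354, 'rz': 0.0037}
{'x': -0.0479, 'y': -0.0697, 'z': -0.0904, 'rx': -0.0023, 'ry': -0.0354, 'rz': 0.0037}
{'x': -0.0584, 'y': -0.0685, 'z': -0.085, 'rx': -0.0023, 'ry': -0.0354, 'rz': 0.0037}
{'x': -0.0683, 'y': -0.0671, 'z': -0.0785, 'rx': -0.0023, 'ry': -0.0354, 'rz': 0.0037}
{'x': -0.0774, 'y': -0.0657, 'z': -0.0709, 'rx': -0.0023, 'ry': -0.0354, 'rz': 0.0037}
{'x': -0.0856, 'y': -0.0643, 'z': -0.0623, 'rx': -0.0023, 'ry': -0.0354, 'rz': 0.0037}
{'x': -0.0927, 'y': -0.0628, 'z': -0.0528, 'rx': -0.0023, 'ry': -0.0354, 'rz': 0.0037}
{'x': -0.0988, 'y': -0.0614, 'z': -0.0426, 'rx': -0.0023, 'ry': -0.0354, 'rz': 0.0037}
{'x': -0.1036, 'y': -0.0599, 'z': -0.0318, 'rx': -0.0023, 'ry': -0.0354, 'rz': 0.0037}
```

{"op": "play_rows", "data": {"rows": [{"x":-0.037,"y":-0.071,"z":-0.095,"rx":-0.0023,"ry":-0.0354,"rz":0.0037},{"x":-0.048,"y":-0.07,"z":-0.09,"rx":-0.0023,"ry":-0.0354,"rz":0.0037},{"x":-0.058,"y":-0.0685,"z":-0.085,"rx":-0.0023,"ry":-0.0354,"rz":0.0037},{"x":-0.068,"y":-0.067,"z":-0.0785,"rx":-0.0023,"ry":-0.0354,"rz":0.0037},{"x":-0.077,"y":-0.066,"z":-0.071,"rx":-0.0023,"ry":-0.0354,"rz":0.0037},{"x":-0.0855,"y":-0.064,"z":-0.062,"rx":-0.0023,"ry":-0.0354,"rz":0.0037},{"x":-0.093,"y":-0.063,"z":-0.053,"rx":-0.0023,"ry":-0.0354,"rz":0.0037},{"x":-0.099,"y":-0.061,"z":-0.0425,"rx":-0.0023,"ry":-0.0354,"rz":0.0037},{"x":-0.1035,"y":-0.06,"z":-0.032,"rx":-0.0023,"ry":-0.0354,"rz":0.0037},{"x":0,"y":0,"z":0,"rx":0,"ry":0,"rz":0}]}}

```text
t: 4.58
eef_pos: [0.6269, 0.1946, 0.1315]
orientation: [[-0.123, -0.992, 0.004], [-0.992, 0.123, 0.005], [-0.005, -0.004, -1.0]]
contact_force: [-0.5, -1.0, 0.6]
gripper_width: 0.999
finger_force: 0.0
```

Run:
```python
from h import *
o=status.get_obs(); T=wpose(o); im=save('wrist','w2.png'); print(o['eef_pos'],o['orientation'])
for n in ('probe','probe_end'):
    for r in spot_point(n,'wrist')[:2]: print(n,np.array(r['point']),round(r['p'],2))
print(wrist_px(T,[[.6265,.206,.031],[.598,-.022,.027]]))
```

```text
[0.6269 0.1946 0.1315] [[-0.1231 -0.9924  0.0043]
 [-0.9924  0.1232  0.0049]
 [-0.0054 -0.0037 -1.    ]]
probe [0.63   0.2058 0.0023] 0.63
probe_end [ 0.4172  0.0343 -0.0036] 0.62
[[319.1927 226.5303]
 [319.6032 -65.4775]]
```

View pics/w2.png

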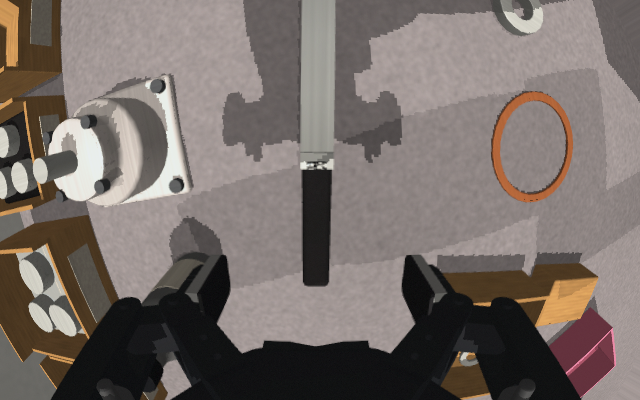

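The grip runs from (318,166) to (316,285) and the blade goes up the picture. The oil bottle's edge is at (165,290), left of the left finger.

Run:
```python
from h import *
T=wpose()
P=wrist_plane(T,[(317.5,167),(316,285),(317.5,155),(318.5,20)],.029);print(P)
d=P[0]-P[1];print(np.hypot(*d[:2]),np.degrees(np.arctan2(d[1],d[0])),P[:2].mean(0)); d=P[3]-P[2];print(np.degrees(np.arctan2(d[1],d[0])))
g=P[:2].mean(0)
rows([g[0],g[1],.026],down(-97.0),8)
```

```text
[[0.6188 0.1586 0.029 ]
 [0.6316 0.2552 0.029 ]
 [0.6178 0.1499 0.029 ]
 [0.6053 0.0524 0.029 ]]
0.09741779134046559 -97.52538835573755 [0.6252 0.2069 0.029 ]
-97.31453416183642
8
{'x': -0.0113, 'y': 0.0002, 'z': 0.0856, 'ry': -0.0002}
{'x': -0.0112, 'y': 0.0002, 'z': 0.0856, 'ry': -0.0002}
{'x': -0.0111, 'y': 0.0002, 'z': 0.0856, 'ry': -0.0002}
{'x': -0.0111, 'y': 0.0003, 'z': 0.0856, 'ry': -0.0002}
{'x': -0.011, 'y': 0.0003, 'z': 0.0856, 'ry': -0.0002}
{'x': -0.011, 'y': 0.0003, 'z': 0.0856, 'ry': -0.0002}
{'x': -0.0109, 'y': 0.0003, 'z': 0.0856, 'ry': -0.0002}
{'x': -0.0108, 'y': 0.0003, 'z': 0.0856, 'ry': -0.0002}
```

{"op": "play_rows", "data": {"rows": [{"x":-0.007,"y":0,"z":0.0856,"rx":0,"ry":0,"rz":0},{"x":-0.007,"y":0,"z":0.0856,"rx":0,"ry":0,"rz":0},{"x":-0.007,"y":0,"z":0.0856,"rx":0,"ry":0,"rz":0},{"x":-0.007,"y":0,"z":0.0856,"rx":0,"ry":0,"rz":0},{"x":-0.007,"y":0,"z":0.0856,"rx":0,"ry":0,"rz":0},{"x":-0.007,"y":0,"z":0.0856,"rx":0,"ry":0,"rz":0},{"x":-0.007,"y":0,"z":0.0856,"rx":0,"ry":0,"rz":0},{"x":-0.007,"y":0,"z":0.0856,"rx":0,"ry":0,"rz":0},{"x":0,"y":0,"z":0,"rx":0,"ry":0,"rz":0},{"x":0,"y":0,"z":0,"rx":0,"ry":0,"rz":0}]}}

```text
t: 5.57
eef_pos: [0.6243, 0.2031, 0.0248]
orientation: [[-0.119, -0.993, -0.004], [-0.993, 0.119, -0.004], [0.005, 0.004, -1.0]]
contact_force: [0.1, 0.6, 0.9]
gripper_width: 1.0
finger_force: 0.0
```

{"op": "play_rows", "data": {"rows": [{"x":0,"y":0,"z":0,"rx":0,"ry":0,"rz":0},{"x":0,"y":0,"z":0,"rx":0,"ry":0,"rz":0},{"x":0,"y":0,"z":0,"rx":0,"ry":0,"rz":0},{"x":0,"y":0,"z":0,"rx":0,"ry":0,"rz":0},{"x":0,"y":0,"z":0,"rx":0,"ry":0,"rz":0},{"x":0,"y":0,"z":0,"rx":0,"ry":0,"rz":0},{"x":0,"y":0,"z":0,"rx":0,"ry":0,"rz":0},{"x":0,"y":0,"z":0,"rx":0,"ry":0,"rz":0},{"x":0,"y":0,"z":0,"rx":0,"ry":0,"rz":0},{"x":0,"y":0,"z":0,"rx":0,"ry":0,"rz":0}], "fingers": 1}}

```text
t: 6.4
eef_pos: [0.6262, 0.2027, 0.0262]
orientation: [[-0.121, -0.993, -0.0], [-0.993, 0.121, -0.002], [0.002, 0.0, -1.0]]
contact_force: [0.7, -1.3, 6.0]
gripper_width: 0.243
finger_force: 60.0
```

Run:
```python
from h import *
o=status.get_obs(); print(o['contact_force'],o['ft_torque'])
u=np.array([np.cos(np.radians(-91.9)),np.sin(np.radians(-91.9))])
Rt=down(-91.9)@R.from_euler('y',-9,degrees=True).as_matrix(); print(Rt)
A=np.array(o['orientation'])
s=np.array([.5175,-.2197])-u*.345; print(s)
rows([*o['eef_pos'][:2],.11],A,3)
rows([s[0],s[1],.085],Rt,7,start=(np.array([*o['eef_pos'][:2],.11]),A))
```

```text
[ 0.654  -1.2924  5.9919] [-0.1507 -0.1249  0.0085]
[[-0.0327 -0.9995  0.0052]
 [-0.9871  0.0332  0.1563]
 [-0.1564  0.     -0.9877]]
[0.5289 0.1251]
3
{'x': 0.0004, 'z': -0.1861}
{'x': 0.0004, 'z': -0.1861}
{'x': 0.0004, 'z': -0.1861}
7
{'x': 0.0845, 'y': 0.083, 'z': 0.024, 'rx': -0.0003, 'ry': -0.0072, 'rz': -0.004}
{'x': 0.0839, 'y': 0.0841, 'z': 0.0222, 'rx': -0.0003, 'ry': -0.0072, 'rz': -0.004}
{'x': 0.0834, 'y': 0.0851, 'z': 0.0203, 'rx': -0.0003, 'ry': -0.0072, 'rz': -0.004}
{'x': 0.0827, 'y': 0.0861, 'z': 0.0185, 'rx': -0.0003, 'ry': -0.0072, 'rz': -0.004}
{'x': 0.082, 'y': 0.0871, 'z': 0.0167, 'rx': -0.0003, 'ry': -0.0072, 'rz': -0.004}
{'x': 0.0813, 'y': 0.0882, 'z': 0.015, 'rx': -0.0003, 'ry': -0.0072, 'rz': -0.004}
{'x': 0.0805, 'y': 0.0892, 'z': 0.0132, 'rx': -0.0003, 'ry': -0.0072, 'rz': -0.004}
```

{"op": "play_rows", "data": {"rows": [{"x":0,"y":0,"z":-0.12,"rx":0,"ry":0,"rz":0},{"x":0,"y":0,"z":-0.2,"rx":0,"ry":0,"rz":0},{"x":0,"y":0,"z":-0.24,"rx":0,"ry":0,"rz":0},{"x":0.084,"y":0.083,"z":0.024,"rx":0,"ry":-0.0072,"rz":-0.004},{"x":0.084,"y":0.084,"z":0.022,"rx":0,"ry":-0.0072,"rz":-0.004},{"x":0.083,"y":0.085,"z":0.02,"rx":0,"ry":-0.0072,"rz":-0.004},{"x":0.083,"y":0.086,"z":0.018,"rx":0,"ry":-0.0072,"rz":-0.004},{"x":0.082,"y":0.087,"z":0.017,"rx":0,"ry":-0.0072,"rz":-0.004},{"x":0.081,"y":0.088,"z":0.015,"rx":0,"ry":-0.0072,"rz":-0.004},{"x":0.081,"y":0.089,"z":0.013,"rx":0,"ry":-0.0072,"rz":-0.004},{"x":0,"y":0,"z":0,"rx":0,"ry":0,"rz":0},{"x":0,"y":0,"z":0,"rx":0,"ry":0,"rz":0}]}}

```text
t: 7.4
eef_pos: [0.528, 0.1247, 0.0843]
orientation: [[-0.034, -0.999, 0.009], [-0.987, 0.035, 0.155], [-0.155, -0.004, -0.988]]
contact_force: [0.4, 0.3, -1.2]
gripper_width: 0.247
finger_force: 59.2
```

Run:
```python
from h import *
for i in range(3):
    im=save('top','t1.png'); o=status.get_obs(); print(o['contact_force'],o['ft_torque'],o['eef_pos'])
save('scene','s1.png'); print(o['orientation'])
o=status.get_obs(); A=np.array(o['orientation']); p=np.array(o['eef_pos'])
lip=p+A@[.229,0,.009]; print('lip nominal',lip)
e=[lip+A@[0,k*.023,-.010] for k in (-1,0,1)]
print(ray_px('top',e),ray_px('scene',e))
a=cv2.imread('pics/top0.png')
t=cv2.imread('pics/t1.png');s=cv2.imread('pics/s1.png')
q=ray_px('top',e)[1].astype(int);r=ray_px('scene',e)[1].astype(int);print(q,r)
f=lambda im,c:cv2.resize(im[c[1]-30:c[1]+30,c[0]-40:c[0]+40],None,fx=5,fy=5,interpolation=2)
cv2.imwrite('pics/crop3.png',np.hstack([f(t,q),f(s,r)]))
```

```text
[ 0.0792  0.7045 -2.0976] [-0.1292 -0.0185 -0.0137] [0.5288 0.1252 0.0846]
[-0.0518 -0.2199 -2.3163] [-0.1396 -0.0313 -0.0095] [0.5292 0.1255 0.0846]
[-0.2276  0.4453 -2.6077] [-0.1359  0.0086 -0.0237] [0.5292 0.1257 0.0846]
[[-0.032  -0.9994  0.0105]
 [-0.9874  0.0333  0.1548]
 [-0.1551 -0.0054 -0.9879]]
lip nominal [ 0.522  -0.0989  0.0401]
[[403.4595 200.6513]
 [403.2415 209.4154]
 [403.0216 218.2514]] [[257.0107 147.2774]
 [262.9451 143.3057]
 [268.8176 139.3755]]
[403 209] [262 143]
```

View pics/crop3.png

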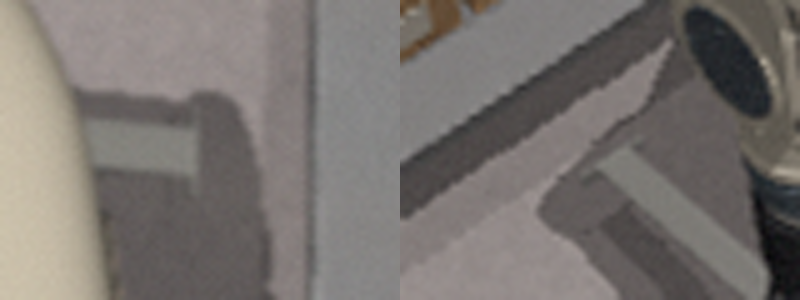

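The lip shows at top (402,207) and scene (265,145), close to the predicted straight-blade positions. The pixels can't resolve the bend, so I'll feel for the open bench.

{"op": "play_rows", "data": {"rows": [{"x":0.007,"y":0,"z":0.044,"rx":0,"ry":0,"rz":0},{"x":0.007,"y":0,"z":0.044,"rx":0,"ry":0,"rz":0},{"x":0.007,"y":0,"z":0.044,"rx":0,"ry":0,"rz":0},{"x":0,"y":0,"z":0,"rx":0,"ry":0,"rz":0},{"x":0,"y":0,"z":0,"rx":0,"ry":0,"rz":0},{"x":0,"y":0,"z":0,"rx":0,"ry":0,"rz":0}]}}

```text
t: 8.1
eef_pos: [0.5287, 0.1254, 0.0643]
orientation: [[-0.032, -0.999, 0.01], [-0.987, 0.033, 0.155], [-0.155, -0.005, -0.988]]
contact_force: [-0.1, 1.0, -2.2]
gripper_width: 0.244
finger_force: 59.2
```

{"op": "play_rows", "data": {"rows": [{"x":0.001,"y":0,"z":0.0066,"rx":0,"ry":0,"rz":0},{"x":0.001,"y":0,"z":0.0066,"rx":0,"ry":0,"rz":0},{"x":0.001,"y":0,"z":0.0066,"rx":0,"ry":0,"rz":0},{"x":0.001,"y":0,"z":0.0066,"rx":0,"ry":0,"rz":0},{"x":0.001,"y":0,"z":0.0066,"rx":0,"ry":0,"rz":0},{"x":0,"y":0,"z":0,"rx":0,"ry":0,"rz":0}]}}

```text
t: 8.6
eef_pos: [0.5286, 0.1254, 0.0592]
orientation: [[-0.032, -0.999, 0.01], [-0.987, 0.033, 0.155], [-0.155, -0.005, -0.988]]
contact_force: [0.4, -0.1, -1.7]
gripper_width: 0.245
finger_force: 59.2
```

{"op": "play_rows", "data": {"rows": [{"x":0.001,"y":0,"z":0.0066,"rx":0,"ry":0,"rz":0},{"x":0.001,"y":0,"z":0.0066,"rx":0,"ry":0,"rz":0},{"x":0.001,"y":0,"z":0.0066,"rx":0,"ry":0,"rz":0},{"x":0.001,"y":0,"z":0.0066,"rx":0,"ry":0,"rz":0},{"x":0.001,"y":0,"z":0.0066,"rx":0,"ry":0,"rz":0},{"x":0,"y":0,"z":0,"rx":0,"ry":0,"rz":0}]}}

```text
t: 9.1
eef_pos: [0.5286, 0.1254, 0.0541]
orientation: [[-0.032, -0.999, 0.01], [-0.987, 0.033, 0.155], [-0.155, -0.005, -0.988]]
contact_force: [-0.6, 1.3, -2.6]
gripper_width: 0.245
finger_force: 59.2
```

{"op": "play_rows", "data": {"rows": [{"x":0.001,"y":0,"z":0.0066,"rx":0,"ry":0,"rz":0},{"x":0.001,"y":0,"z":0.0066,"rx":0,"ry":0,"rz":0},{"x":0.001,"y":0,"z":0.0066,"rx":0,"ry":0,"rz":0},{"x":0.001,"y":0,"z":0.0066,"rx":0,"ry":0,"rz":0},{"x":0,"y":0,"z":0,"rx":0,"ry":0,"rz":0}]}}

```text
t: 9.52
eef_pos: [0.5287, 0.1254, 0.0501]
orientation: [[-0.032, -0.999, 0.01], [-0.987, 0.033, 0.155], [-0.155, -0.005, -0.988]]
contact_force: [0.9, 0.4, -2.3]
gripper_width: 0.247
finger_force: 59.2
```

```bash
cat > ft.py <<'E'
from h import *
o=status.get_obs(); A=np.array(o['orientation'])
print(o['contact_force'],'torque',o['ft_torque'],'p',o['eef_pos'],'lipnom',o['eef_pos']+A@[.229,0,.009],'w',o['gripper_width'],'t',o['t'])
E
python3 ft.py
```

```text
[ 0.9117  0.401  -2.2927] torque [-0.1727  0.034   0.004 ] p [0.5287 0.1254 0.0501] lipnom [ 0.5214 -0.0993  0.0057] w 0.24721121764580012 t 9.5167
```

{"op": "play_rows", "data": {"rows": [{"x":0.001,"y":0,"z":0.0066,"rx":0,"ry":0,"rz":0},{"x":0.001,"y":0,"z":0.0066,"rx":0,"ry":0,"rz":0},{"x":0.001,"y":0,"z":0.0066,"rx":0,"ry":0,"rz":0},{"x":0,"y":0,"z":0,"rx":0,"ry":0,"rz":0}]}}

```text
t: 9.85
eef_pos: [0.5286, 0.1254, 0.0472]
orientation: [[-0.032, -0.999, 0.01], [-0.987, 0.033, 0.155], [-0.155, -0.005, -0.988]]
contact_force: [0.5, -0.3, -2.0]
gripper_width: 0.244
finger_force: 59.2
```

```bash
python3 ft.py
```

```text
[ 0.5214 -0.3481 -2.0103] torque [-0.1443 -0.0076  0.0102] p [0.5286 0.1254 0.0472] lipnom [ 0.5213 -0.0993  0.0027] w 0.24379270507745748 t 9.85
```

{"op": "play_rows", "data": {"rows": [{"x":0.001,"y":0,"z":0.0066,"rx":0,"ry":0,"rz":0},{"x":0.001,"y":0,"z":0.0066,"rx":0,"ry":0,"rz":0},{"x":0.001,"y":0,"z":0.0066,"rx":0,"ry":0,"rz":0},{"x":0,"y":0,"z":0,"rx":0,"ry":0,"rz":0}]}}

```text
t: 10.18
eef_pos: [0.5287, 0.1255, 0.0441]
orientation: [[-0.032, -0.999, 0.01], [-0.987, 0.033, 0.155], [-0.155, -0.005, -0.988]]
contact_force: [0.1, -0.1, -1.1]
gripper_width: 0.246
finger_force: 59.2
```

```bash
python3 ft.py
```

```text
[ 0.1253 -0.1218 -1.0905] torque [-0.1668  0.0752  0.0616] p [0.5287 0.1255 0.0441] lipnom [ 0.5214 -0.0992 -0.0003] w 0.24588717677769759 t 10.1833
```

{"op": "play_rows", "data": {"rows": [{"x":0.001,"y":0,"z":0.0066,"rx":0,"ry":0,"rz":0},{"x":0.001,"y":0,"z":0.0066,"rx":0,"ry":0,"rz":0},{"x":0.001,"y":0,"z":0.0066,"rx":0,"ry":0,"rz":0},{"x":0,"y":0,"z":0,"rx":0,"ry":0,"rz":0}]}}

```text
t: 10.52
eef_pos: [0.5288, 0.1255, 0.0412]
orientation: [[-0.032, -0.999, 0.01], [-0.987, 0.033, 0.155], [-0.155, -0.005, -0.988]]
contact_force: [-0.5, 0.8, -1.1]
gripper_width: 0.249
finger_force: 59.3
```

```bash
python3 ft.py
```

```text
[-0.4905  0.8318 -1.0869] torque [-0.3405  0.0042 -0.0338] p [0.5288 0.1255 0.0412] lipnom [ 0.5215 -0.0992 -0.0032] w 0.24898535459500662 t 10.5167
```

{"op": "play_rows", "data": {"rows": [{"x":0.001,"y":0,"z":0.0066,"rx":0,"ry":0,"rz":0},{"x":0,"y":0,"z":0,"rx":0,"ry":0,"rz":0},{"x":0,"y":0,"z":0,"rx":0,"ry":0,"rz":0}]}}

```text
t: 10.77
eef_pos: [0.5289, 0.1255, 0.0405]
orientation: [[-0.032, -0.999, 0.01], [-0.987, 0.033, 0.155], [-0.155, -0.005, -0.988]]
contact_force: [0.7, 1.2, 0.7]
gripper_width: 0.245
finger_force: 59.5
```

```bash
python3 ft.py
python3 - <<'E'
from h import *
o=status.get_obs(); A=np.array(o['orientation']); p=np.array(o['eef_pos'])
u=np.array([np.cos(np.radians(-91.9)),np.sin(np.radians(-91.9)),0])
print('fwd 10mm, up 10mm, left(+x world) in units',A.T@u*.01/.15, A.T@[0,0,.01/.15])
lip=p+A@[.229,0,.009]
w=np.array([.5175,-.2197,0])-lip; print('ring ahead of lip',w@u,'lateral +x',w@np.array([-u[1],u[0],0]))
E
```

```text
[0.7143 1.1733 0.6936] torque [-0.3633  0.0621 -0.0251] p [0.5289 0.1255 0.0405] lipnom [ 0.5216 -0.0992 -0.004 ] w 0.24515804193440893 t 10.7667
fwd 10mm, up 10mm, left(+x world) in units [ 0.0659 -0.     -0.0104] [-0.0104 -0.0003 -0.0659]
ring ahead of lip 0.12058757411844502 lateral +x -0.00011205139213769921
```

{"op": "play_rows", "data": {"rows": [{"x":-0.009,"y":0,"z":-0.056,"rx":0,"ry":0,"rz":0},{"x":-0.009,"y":0,"z":-0.056,"rx":0,"ry":0,"rz":0},{"x":0.1235,"y":0,"z":-0.0195,"rx":0,"ry":0,"rz":0},{"x":0.1235,"y":0,"z":-0.0195,"rx":0,"ry":0,"rz":0},{"x":0.1235,"y":0,"z":-0.0195,"rx":0,"ry":0,"rz":0},{"x":0.1235,"y":0,"z":-0.0195,"rx":0,"ry":0,"rz":0},{"x":0.1235,"y":0,"z":-0.0195,"rx":0,"ry":0,"rz":0},{"x":0.1235,"y":0,"z":-0.0195,"rx":0,"ry":0,"rz":0},{"x":0.1235,"y":0,"z":-0.0195,"rx":0,"ry":0,"rz":0},{"x":0.1235,"y":0,"z":-0.0195,"rx":0,"ry":0,"rz":0},{"x":0,"y":0,"z":0,"rx":0,"ry":0,"rz":0},{"x":0,"y":0,"z":0,"rx":0,"ry":0,"rz":0}]}}

```text
t: 11.77
eef_pos: [0.524, -0.0252, 0.0582]
orientation: [[-0.034, -0.999, 0.011], [-0.987, 0.035, 0.155], [-0.155, -0.006, -0.988]]
contact_force: [-0.2, 0.8, -2.2]
gripper_width: 0.248
finger_force: 59.3
```

```bash
python3 ft.py;  python3 - <<'E'
from h import *
save('wrist','w3.png'); 
for r in spot_point('spacer','wrist')[:3]: print(r['point'],r['p'])
E
python3 ft.py
```

```text
[-0.1644  0.818  -2.1692] torque [-0.1531  0.0078 -0.0077] p [ 0.524  -0.0252  0.0582] lipnom [ 0.5163 -0.2499  0.0137] w 0.24776760035620615 t 11.7667
[-0.2166  1.591  -2.6308] torque [-0.1481  0.0336 -0.0451] p [ 0.5237 -0.0241  0.0579] lipnom [ 0.5164 -0.2488  0.0134] w 0.24669611263243554 t 11.8667
```

View pics/w3.png

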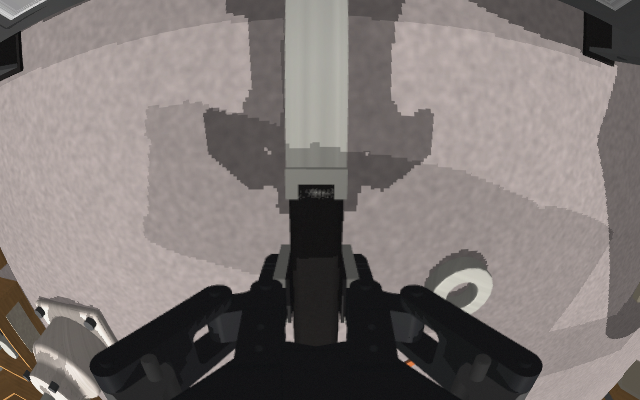

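The wrist view shows the grip held straight between the pads and the blade going up at (316,80). The bearing is untouched at (465,290). Nothing bears on the probe, so I'll lower behind the spacer.

{"op": "play_rows", "data": {"rows": [{"x":0.002,"y":0,"z":0.0132,"rx":0,"ry":0,"rz":0},{"x":0.002,"y":0,"z":0.0132,"rx":0,"ry":0,"rz":0},{"x":0.002,"y":0,"z":0.0132,"rx":0,"ry":0,"rz":0},{"x":0.002,"y":0,"z":0.0132,"rx":0,"ry":0,"rz":0},{"x":0.002,"y":0,"z":0.0132,"rx":0,"ry":0,"rz":0},{"x":0.001,"y":0,"z":0.0066,"rx":0,"ry":0,"rz":0},{"x":0.001,"y":0,"z":0.0066,"rx":0,"ry":0,"rz":0},{"x":0,"y":0,"z":0,"rx":0,"ry":0,"rz":0}]}}

```text
t: 12.53
eef_pos: [0.5238, -0.0243, 0.0453]
orientation: [[-0.032, -0.999, 0.01], [-0.987, 0.033, 0.155], [-0.155, -0.005, -0.988]]
contact_force: [-0.7, 1.2, -0.2]
gripper_width: 0.243
finger_force: 59.4
```

```bash
python3 ft.py
```

```text
[-0.6775  1.2051 -0.1609] torque [-0.3073  0.0028 -0.0117] p [ 0.5238 -0.0243  0.0453] lipnom [ 0.5165 -0.249   0.0009] w 0.242895747608779 t 12.5333
```

{"op": "play_rows", "data": {"rows": [{"x":0.001,"y":0,"z":0.005,"rx":0,"ry":0,"rz":0},{"x":0.001,"y":0,"z":0.005,"rx":0,"ry":0,"rz":0},{"x":0,"y":0,"z":0,"rx":0,"ry":0,"rz":0}]}}

```text
t: 12.78
eef_pos: [0.5238, -0.0245, 0.044]
orientation: [[-0.032, -0.999, 0.01], [-0.987, 0.033, 0.155], [-0.155, -0.005, -0.988]]
contact_force: [-0.8, 0.8, 0.8]
gripper_width: 0.246
finger_force: 59.6
```

```bash
python3 ft.py
```

```text
[-0.842   0.8424  0.752 ] torque [-0.5061  0.0913 -0.0369] p [ 0.5238 -0.0245  0.044 ] lipnom [ 0.5166 -0.2492 -0.0004] w 0.24589850367706265 t 12.7833
```

Contact comes about 4 mm higher than on the open bench, so the lip may be on the spacer. I'll lift, go 12 mm deeper and feel again.

{"op": "play_rows", "data": {"rows": [{"x":-0.005,"y":0,"z":-0.033,"rx":0,"ry":0,"rz":0},{"x":-0.005,"y":0,"z":-0.033,"rx":0,"ry":0,"rz":0},{"x":0.04,"y":0,"z":-0.006,"rx":0,"ry":0,"rz":0},{"x":0.04,"y":0,"z":-0.006,"rx":0,"ry":0,"rz":0},{"x":0,"y":0,"z":0,"rx":0,"ry":0,"rz":0},{"x":0.002,"y":0,"z":0.0132,"rx":0,"ry":0,"rz":0},{"x":0.002,"y":0,"z":0.0132,"rx":0,"ry":0,"rz":0},{"x":0.002,"y":0,"z":0.0132,"rx":0,"ry":0,"rz":0},{"x":0.002,"y":0,"z":0.0132,"rx":0,"ry":0,"rz":0},{"x":0,"y":0,"z":0,"rx":0,"ry":0,"rz":0}]}}

```text
t: 13.62
eef_pos: [0.523, -0.0363, 0.0452]
orientation: [[-0.032, -0.999, 0.009], [-0.987, 0.033, 0.155], [-0.156, -0.004, -0.988]]
contact_force: [-0.2, -0.1, -2.2]
gripper_width: 0.251
finger_force: 59.2
```

```bash
python3 ft.py
```

```text
[-0.1593 -0.1287 -2.1676] torque [-0.1342  0.0032  0.0679] p [ 0.523  -0.0363  0.0452] lipnom [ 0.5157 -0.261   0.0007] w 0.2511901690958242 t 13.6167
```

{"op": "play_rows", "data": {"rows": [{"x":0.001,"y":0,"z":0.0066,"rx":0,"ry":0,"rz":0},{"x":0.001,"y":0,"z":0.0066,"rx":0,"ry":0,"rz":0},{"x":0,"y":0,"z":0,"rx":0,"ry":0,"rz":0}]}}

```text
t: 13.87
eef_pos: [0.5233, -0.0364, 0.0437]
orientation: [[-0.032, -0.999, 0.01], [-0.987, 0.033, 0.155], [-0.155, -0.005, -0.988]]
contact_force: [-0.4, -0.0, -1.6]
gripper_width: 0.242
finger_force: 59.2
```

```bash
python3 ft.py
```

```text
[-0.3716 -0.037  -1.5611] torque [-0.127   0.0222 -0.0364] p [ 0.5233 -0.0364  0.0437] lipnom [ 0.516  -0.2611 -0.0008] w 0.24204049920246806 t 13.8667
```

That confirms it: the lip was on the spacer and is now behind it, just over the bench. Next I'll lower slightly and draw.

{"op": "play_rows", "data": {"rows": [{"x":0.0005,"y":0,"z":0.0045,"rx":0,"ry":0,"rz":0},{"x":-0.033,"y":0,"z":0.0052,"rx":0,"ry":0,"rz":0},{"x":-0.066,"y":0,"z":0.0104,"rx":0,"ry":0,"rz":0},{"x":-0.066,"y":0,"z":0.0104,"rx":0,"ry":0,"rz":0},{"x":-0.066,"y":0,"z":0.0104,"rx":0,"ry":0,"rz":0},{"x":-0.066,"y":0,"z":0.0104,"rx":0,"ry":0,"rz":0}]}}

```text
t: 14.37
eef_pos: [0.5248, 0.01, 0.0432]
orientation: [[-0.032, -0.999, 0.01], [-0.987, 0.033, 0.155], [-0.155, -0.005, -0.988]]
contact_force: [1.0, 0.8, -2.7]
gripper_width: 0.245
finger_force: 59.2
```

```bash
python3 ft.py
```

```text
[ 0.9591  0.8075 -2.6656] torque [-0.2084  0.0418 -0.0178] p [0.5248 0.01   0.0432] lipnom [ 0.5176 -0.2147 -0.0013] w 0.24521932592945814 t 14.3667
```

{"op": "play_rows", "data": {"rows": [{"x":-0.066,"y":0,"z":0.0104,"rx":0,"ry":0,"rz":0},{"x":-0.066,"y":0,"z":0.0104,"rx":0,"ry":0,"rz":0},{"x":-0.066,"y":0,"z":0.0104,"rx":0,"ry":0,"rz":0},{"x":-0.066,"y":0,"z":0.0104,"rx":0,"ry":0,"rz":0},{"x":-0.066,"y":0,"z":0.0104,"rx":0,"ry":0,"rz":0},{"x":-0.066,"y":0,"z":0.0104,"rx":0,"ry":0,"rz":0}]}}

```text
t: 14.87
eef_pos: [0.5269, 0.0697, 0.0431]
orientation: [[-0.032, -0.999, 0.01], [-0.987, 0.033, 0.155], [-0.155, -0.005, -0.988]]
contact_force: [0.3, -0.4, -2.1]
gripper_width: 0.247
finger_force: 59.2
```

```bash
python3 ft.py
```

```text
[ 0.3424 -0.4346 -2.1245] torque [-0.2033  0.028   0.0185] p [0.5269 0.0697 0.0431] lipnom [ 0.5196 -0.155  -0.0013] w 0.24738083862252802 t 14.8667
```

{"op": "play_rows", "data": {"rows": [{"x":-0.066,"y":0,"z":0.0104,"rx":0,"ry":0,"rz":0},{"x":-0.066,"y":0,"z":0.0104,"rx":0,"ry":0,"rz":0},{"x":-0.066,"y":0,"z":0.0104,"rx":0,"ry":0,"rz":0},{"x":-0.066,"y":0,"z":0.0104,"rx":0,"ry":0,"rz":0},{"x":-0.066,"y":0,"z":0.0104,"rx":0,"ry":0,"rz":0},{"x":-0.066,"y":0,"z":0.0104,"rx":0,"ry":0,"rz":0},{"x":-0.066,"y":0,"z":0.0104,"rx":0,"ry":0,"rz":0},{"x":-0.066,"y":0,"z":0.0104,"rx":0,"ry":0,"rz":0},{"x":0,"y":0,"z":0,"rx":0,"ry":0,"rz":0}]}}

```text
t: 15.62
eef_pos: [0.5294, 0.1506, 0.0431]
orientation: [[-0.031, -0.999, 0.01], [-0.987, 0.032, 0.156], [-0.156, -0.005, -0.988]]
contact_force: [-0.3, 0.2, -2.1]
gripper_width: 0.247
finger_force: 59.2
```

```bash
python3 ft.py
python3 - <<'E'
from h import *
for c in ('top','scene','wrist'):
    save(c,c+'9.png')
    for r in spot_point('spacer',c)[:3]: print(c,np.array(r['point']),r['p'])
E
```

```text
[-0.2825  0.2496 -2.0886] torque [-0.2035  0.0289 -0.015 ] p [0.5294 0.1506 0.0431] lipnom [ 0.5225 -0.0741 -0.0015] w 0.24746163415638658 t 15.6167
top [ 0.5247 -0.0495 -0.0026] 0.53
scene [ 0.523  -0.0505 -0.0015] 0.55
```

The spacer is out at about (0.524,-0.050), 100 mm clear of the edge. Now I'll lay the probe down beside its old place.

Run:
```python
from h import *
o=status.get_obs(); p=np.array(o['eef_pos']); A=np.array(o['orientation'])
a=p+[0,0,.04]; rows(a,A,2)
b=np.array([.65,.215,.08]); rows(b,down(-97),5,start=(a,A))
rows([.65,.215,.0285],down(-97),4,start=(b,down(-97)))
```

```text
2
{'x': -0.0207, 'y': -0.0006, 'z': -0.1317}
{'x': -0.0207, 'y': -0.0006, 'z': -0.1317}
5
{'x': -0.0923, 'y': -0.1574, 'z': 0.0194, 'rx': 0.0001, 'ry': 0.0099, 'rz': 0.0056}
{'x': -0.0957, 'y': -0.1557, 'z': 0.0166, 'rx': 0.0001, 'ry': 0.0099, 'rz': 0.0056}
{'x': -0.0989, 'y': -0.154, 'z': 0.0136, 'rx': 0.0001, 'ry': 0.0099, 'rz': 0.0056}
{'x': -0.102, 'y': -0.1522, 'z': 0.0105, 'rx': 0.0001, 'ry': 0.0099, 'rz': 0.0056}
{'x': -0.1049, 'y': -0.1504, 'z': 0.0074, 'rx': 0.0001, 'ry': 0.0099, 'rz': 0.0056}
4
{'z': 0.0858}
{'z': 0.0858}
{'z': 0.0858}
{'z': 0.0858}
```

{"op": "play_rows", "data": {"rows": [{"x":-0.021,"y":0,"z":-0.132,"rx":0,"ry":0,"rz":0},{"x":-0.021,"y":0,"z":-0.132,"rx":0,"ry":0,"rz":0},{"x":-0.092,"y":-0.157,"z":0.019,"rx":0,"ry":0.01,"rz":0.0056},{"x":-0.096,"y":-0.156,"z":0.017,"rx":0,"ry":0.01,"rz":0.0056},{"x":-0.099,"y":-0.154,"z":0.014,"rx":0,"ry":0.01,"rz":0.0056},{"x":-0.102,"y":-0.152,"z":0.01,"rx":0,"ry":0.01,"rz":0.0056},{"x":-0.105,"y":-0.15,"z":0.007,"rx":0,"ry":0.01,"rz":0.0056},{"x":0,"y":0,"z":0.08,"rx":0,"ry":0,"rz":0},{"x":0,"y":0,"z":0.08,"rx":0,"ry":0,"rz":0},{"x":0,"y":0,"z":0.08,"rx":0,"ry":0,"rz":0},{"x":0,"y":0,"z":0.05,"rx":0,"ry":0,"rz":0},{"x":0,"y":0,"z":0,"rx":0,"ry":0,"rz":0}]}}

```text
t: 16.92
eef_pos: [0.6486, 0.215, 0.0345]
orientation: [[-0.121, -0.993, -0.005], [-0.993, 0.121, -0.001], [0.002, 0.005, -1.0]]
contact_force: [-0.8, 0.4, -2.2]
gripper_width: 0.249
finger_force: 59.5
```

```bash
python3 ft.py
```

```text
[-0.7866  0.374  -2.2096] torque [ 0.0374 -0.0116  0.0538] p [0.6486 0.215  0.0345] lipnom [ 0.6208 -0.0123  0.026 ] w 0.2491057794876853 t 16.9167
```

{"op": "play_rows", "data": {"rows": [{"x":0,"y":0,"z":0.014,"rx":0,"ry":0,"rz":0},{"x":0,"y":0,"z":0.014,"rx":0,"ry":0,"rz":0},{"x":0,"y":0,"z":0.013,"rx":0,"ry":0,"rz":0},{"x":0,"y":0,"z":0.007,"rx":0,"ry":0,"rz":0},{"x":0,"y":0,"z":0,"rx":0,"ry":0,"rz":0}]}}

```text
t: 17.33
eef_pos: [0.6496, 0.2156, 0.0296]
orientation: [[-0.121, -0.993, -0.002], [-0.993, 0.121, -0.001], [0.001, 0.002, -1.0]]
contact_force: [0.2, -1.5, -2.3]
gripper_width: 0.244
finger_force: 59.5
```

{"op": "play_rows", "data": {"rows": [{"x":0,"y":0,"z":0,"rx":0,"ry":0,"rz":0},{"x":0,"y":0,"z":0,"rx":0,"ry":0,"rz":0},{"x":0,"y":0,"z":0,"rx":0,"ry":0,"rz":0},{"x":0,"y":0,"z":0,"rx":0,"ry":0,"rz":0},{"x":0,"y":0,"z":0,"rx":0,"ry":0,"rz":0},{"x":0,"y":0,"z":0,"rx":0,"ry":0,"rz":0},{"x":0,"y":0,"z":0,"rx":0,"ry":0,"rz":0},{"x":0,"y":0,"z":-0.2,"rx":0,"ry":0,"rz":0},{"x":0,"y":0,"z":-0.25,"rx":0,"ry":0,"rz":0},{"x":0,"y":0,"z":-0.25,"rx":0,"ry":0,"rz":0},{"x":0,"y":0,"z":0,"rx":0,"ry":0,"rz":0}], "fingers": 0}}

```text
t: 18.25
eef_pos: [0.6525, 0.2163, 0.1425]
orientation: [[-0.121, -0.993, 0.009], [-0.993, 0.121, 0.001], [-0.002, -0.009, -1.0]]
contact_force: [1.2, 0.6, 0.4]
gripper_width: 0.999
finger_force: 0.0
```

```bash
python3 ft.py
python3 - <<'E'
from h import *
# above spacer: fingers close along world y-ish (tool y), tool x = world -x side? choose down angle
o=status.get_obs(); print(o['joint_positions'])
rows([.524,-.05+.0,.14],down(-92))
E
```

```text
[1.1609 0.5968 0.4341] torque [ 0.0427  0.0004 -0.0316] p [0.6525 0.2163 0.1425] lipnom [ 0.6249 -0.011   0.1329] w 0.9986065958889647 t 18.25
[ 11.3688  30.4564   9.5656  68.6046  -0.0257 -71.7074]
8
{'x': 0.2332, 'y': 0.0795, 'z': 0.0008, 'rx': -0.0003, 'ry': 0.0001, 'rz': -0.0034}
{'x': 0.2324, 'y': 0.082, 'z': 0.001, 'rx': -0.0003, 'ry': 0.0001, 'rz': -0.0034}
{'x': 0.2315, 'y': 0.0845, 'z': 0.0011, 'rx': -0.0003, 'ry': 0.0001, 'rz': -0.0034}
{'x': 0.2306, 'y': 0.087, 'z': 0.0013, 'rx': -0.0003, 'ry': 0.0001, 'rz': -0.0034}
{'x': 0.2296, 'y': 0.0895, 'z': 0.0014, 'rx': -0.0003, 'ry': 0.0001, 'rz': -0.0034}
{'x': 0.2286, 'y': 0.0919, 'z': 0.0016, 'rx': -0.0003, 'ry': 0.0001, 'rz': -0.0034}
{'x': 0.2276, 'y': 0.0944, 'z': 0.0017, 'rx': -0.0003, 'ry': 0.0001, 'rz': -0.0034}
{'x': 0.2266, 'y': 0.0968, 'z': 0.0019, 'rx': -0.0003, 'ry': 0.0001, 'rz': -0.0034}
```

{"op": "play_rows", "data": {"rows": [{"x":0.233,"y":0.08,"z":0,"rx":0,"ry":0,"rz":-0.0034},{"x":0.232,"y":0.082,"z":0,"rx":0,"ry":0,"rz":-0.0034},{"x":0.231,"y":0.085,"z":0,"rx":0,"ry":0,"rz":-0.0034},{"x":0.23,"y":0.087,"z":0,"rx":0,"ry":0,"rz":-0.0034},{"x":0.23,"y":0.09,"z":0,"rx":0,"ry":0,"rz":-0.0034},{"x":0.229,"y":0.092,"z":0,"rx":0,"ry":0,"rz":-0.0034},{"x":0.228,"y":0.094,"z":0,"rx":0,"ry":0,"rz":-0.0034},{"x":0.227,"y":0.097,"z":0,"rx":0,"ry":0,"rz":-0.0034},{"x":0,"y":0,"z":0,"rx":0,"ry":0,"rz":0},{"x":0,"y":0,"z":0,"rx":0,"ry":0,"rz":0}]}}

```text
t: 19.08
eef_pos: [0.5204, -0.0522, 0.1352]
orientation: [[-0.039, -0.999, -0.001], [-0.999, 0.039, -0.001], [0.001, 0.001, -1.0]]
contact_force: [0.8, 0.7, -0.1]
gripper_width: 0.995
finger_force: 0.0
```

```bash
python3 ft.py
python3 - <<'E'
from h import *
o=status.get_obs();T=wpose(o); save('wrist','w4.png')
for r in spot_point('spacer','wrist')[:3]: print(np.array(r['point']),r['p'],wrist_px(T,r['point']))
print(wrist_px(T,[.524,-.05,.005]))
E
```

```text
[ 0.7871  0.67   -0.1417] torque [ 0.0194 -0.0401  0.0115] p [ 0.5204 -0.0522  0.1352] lipnom [ 0.5115 -0.281   0.1264] w 0.9950239608882429 t 19.0833
[ 0.5268 -0.0459 -0.0018] 0.77 [[308.9655 207.2608]]
[[311.9061 204.9144]]
```

View pics/w4.png

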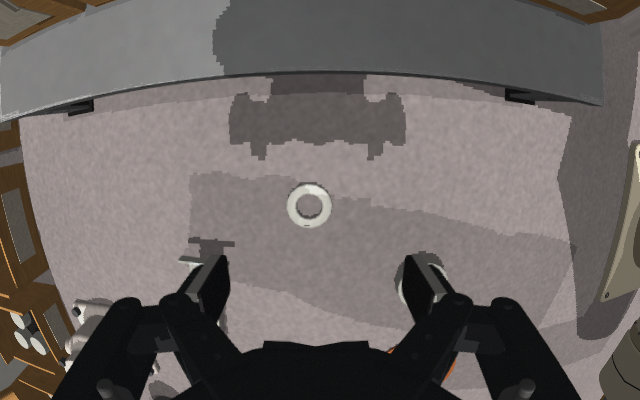

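Run:
```python
from h import *
T=wpose(); P=wrist_plane(T,[(309.5,205)],.005)[0]; print(P,ctrl.nose_length)
rows([P[0],P[1],.026],down(-92),7)
```

```text
[ 0.5268 -0.0482  0.005 ] 0.022
7
{'x': -0.0024, 'y': -0.0054, 'z': 0.1038, 'rx': 0.0001, 'rz': -0.0001}
{'x': -0.0024, 'y': -0.0054, 'z': 0.1038, 'rx': 0.0001, 'rz': -0.0001}
{'x': -0.0023, 'y': -0.0053, 'z': 0.1038, 'rx': 0.0001, 'rz': -0.0001}
{'x': -0.0023, 'y': -0.0053, 'z': 0.1038, 'rx': 0.0001, 'rz': -0.0001}
{'x': -0.0023, 'y': -0.0053, 'z': 0.1038, 'rx': 0.0001, 'rz': -0.0001}
{'x': -0.0023, 'y': -0.0053, 'z': 0.1038, 'rx': 0.0001, 'rz': -0.0001}
{'x': -0.0023, 'y': -0.0053, 'z': 0.1038, 'rx': 0.0001, 'rz': -0.0001}
```

{"op": "play_rows", "data": {"rows": [{"x":-0.0025,"y":-0.005,"z":0.104,"rx":0,"ry":0,"rz":0},{"x":-0.0025,"y":-0.005,"z":0.104,"rx":0,"ry":0,"rz":0},{"x":-0.0025,"y":-0.005,"z":0.104,"rx":0,"ry":0,"rz":0},{"x":-0.0025,"y":-0.005,"z":0.104,"rx":0,"ry":0,"rz":0},{"x":-0.0025,"y":-0.005,"z":0.104,"rx":0,"ry":0,"rz":0},{"x":-0.0025,"y":-0.005,"z":0.104,"rx":0,"ry":0,"rz":0},{"x":-0.0025,"y":-0.005,"z":0.104,"rx":0,"ry":0,"rz":0},{"x":0,"y":0,"z":0,"rx":0,"ry":0,"rz":0},{"x":0,"y":0,"z":0,"rx":0,"ry":0,"rz":0}]}}

```text
t: 19.93
eef_pos: [0.5261, -0.047, 0.0251]
orientation: [[-0.034, -0.999, -0.004], [-0.999, 0.034, -0.0], [0.0, 0.004, -1.0]]
contact_force: [0.2, 0.2, -0.1]
gripper_width: 0.996
finger_force: 0.0
```

{"op": "play_rows", "data": {"rows": [{"x":0,"y":0,"z":0,"rx":0,"ry":0,"rz":0},{"x":0,"y":0,"z":0,"rx":0,"ry":0,"rz":0},{"x":0,"y":0,"z":0,"rx":0,"ry":0,"rz":0},{"x":0,"y":0,"z":0,"rx":0,"ry":0,"rz":0},{"x":0,"y":0,"z":0,"rx":0,"ry":0,"rz":0},{"x":0,"y":0,"z":0,"rx":0,"ry":0,"rz":0},{"x":0,"y":0,"z":0,"rx":0,"ry":0,"rz":0},{"x":0,"y":0,"z":0,"rx":0,"ry":0,"rz":0}], "fingers": 1}}

```text
t: 20.6
eef_pos: [0.5264, -0.0484, 0.0262]
orientation: [[-0.036, -0.999, -0.001], [-0.999, 0.036, -0.001], [0.001, 0.001, -1.0]]
contact_force: [-0.8, 0.4, -1.1]
gripper_width: -0.0
finger_force: 0.1
```

Closed over the top of the spacer: partly open, the tips stand higher than I assumed. I'll rise, preset the opening to about 47 mm, look again and feel the bench.

{"op": "play_rows", "data": {"rows": [{"x":0,"y":0,"z":-0.2,"rx":0,"ry":0,"rz":0},{"x":0,"y":0,"z":-0.25,"rx":0,"ry":0,"rz":0},{"x":0,"y":0,"z":-0.25,"rx":0,"ry":0,"rz":0},{"x":0,"y":0,"z":0,"rx":0,"ry":0,"rz":0},{"x":0,"y":0,"z":0,"rx":0,"ry":0,"rz":0},{"x":0,"y":0,"z":0,"rx":0,"ry":0,"rz":0}], "fingers": 0.38}}

```text
t: 21.1
eef_pos: [0.5259, -0.0481, 0.1305]
orientation: [[-0.036, -0.999, -0.002], [-0.999, 0.036, -0.001], [0.001, 0.002, -1.0]]
contact_force: [-0.1, 0.8, -0.8]
gripper_width: 0.618
finger_force: 0.0
```

```bash
python3 ft.py
python3 - <<'E'
from h import *
o=status.get_obs();T=wpose(o); im=save('wrist','w5.png')
for r in spot_point('spacer','wrist')[:3]: print(np.array(r['point']),r['p'],wrist_px(T,r['point']))
cv2.imwrite('pics/w5c.png',cv2.resize(im[100:400,140:500,::-1],None,fx=1.5,fy=1.5))
E
```

```text
[-0.1182  0.8066 -0.7882] torque [-0.0071  0.0022  0.0199] p [ 0.5259 -0.0481  0.1305] lipnom [ 0.5178 -0.2769  0.1217] w 0.6178474832855323 t 21.1
[ 0.5259 -0.0477 -0.0025] 0.8 [[315.9581 201.717 ]]
```

View pics/w5c.png

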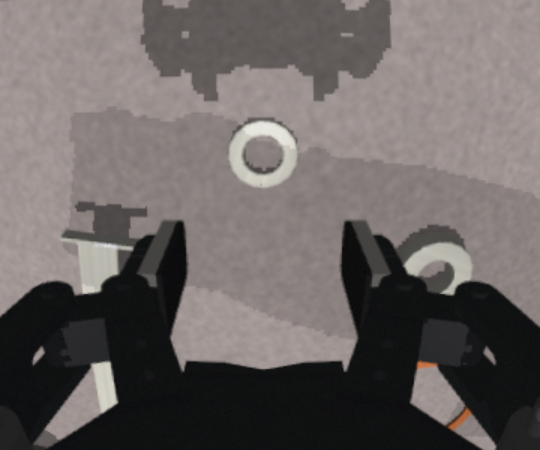

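The spacer is centred at (315,202), right under the TCP, and the half-open fingers straddle it.

{"op": "play_rows", "data": {"rows": [{"x":0,"y":0,"z":0.14,"rx":0,"ry":0,"rz":0},{"x":0,"y":0,"z":0.14,"rx":0,"ry":0,"rz":0},{"x":0,"y":0,"z":0.14,"rx":0,"ry":0,"rz":0},{"x":0,"y":0,"z":0.14,"rx":0,"ry":0,"rz":0},{"x":0,"y":0,"z":0.14,"rx":0,"ry":0,"rz":0},{"x":0,"y":0,"z":0.01,"rx":0,"ry":0,"rz":0},{"x":0,"y":0,"z":0,"rx":0,"ry":0,"rz":0},{"x":0,"y":0,"z":0,"rx":0,"ry":0,"rz":0}]}}

```text
t: 21.87
eef_pos: [0.5261, -0.0482, 0.0244]
orientation: [[-0.036, -0.999, -0.003], [-0.999, 0.036, -0.001], [0.001, 0.003, -1.0]]
contact_force: [0.5, 1.0, 0.2]
gripper_width: 0.619
finger_force: 0.0
```

{"op": "play_rows", "data": {"rows": [{"x":0,"y":0,"z":0.01,"rx":0,"ry":0,"rz":0},{"x":0,"y":0,"z":0.01,"rx":0,"ry":0,"rz":0},{"x":0,"y":0,"z":0,"rx":0,"ry":0,"rz":0}]}}

```text
t: 22.12
eef_pos: [0.5264, -0.0483, 0.0217]
orientation: [[-0.036, -0.999, -0.001], [-0.999, 0.036, -0.001], [0.001, 0.001, -1.0]]
contact_force: [0.6, 0.1, 0.7]
gripper_width: 0.62
finger_force: 0.0
```

{"op": "play_rows", "data": {"rows": [{"x":0,"y":0,"z":0.01,"rx":0,"ry":0,"rz":0},{"x":0,"y":0,"z":0.01,"rx":0,"ry":0,"rz":0},{"x":0,"y":0,"z":0,"rx":0,"ry":0,"rz":0}]}}

```text
t: 22.37
eef_pos: [0.5262, -0.0483, 0.0185]
orientation: [[-0.036, -0.999, -0.001], [-0.999, 0.036, -0.001], [0.001, 0.001, -1.0]]
contact_force: [-0.4, 0.4, 2.7]
gripper_width: 0.625
finger_force: 1.3
```

{"op": "play_rows", "data": {"rows": [{"x":0,"y":0,"z":-0.01,"rx":0,"ry":0,"rz":0},{"x":0,"y":0,"z":0,"rx":0,"ry":0,"rz":0},{"x":0,"y":0,"z":0,"rx":0,"ry":0,"rz":0},{"x":0,"y":0,"z":0,"rx":0,"ry":0,"rz":0},{"x":0,"y":0,"z":0,"rx":0,"ry":0,"rz":0},{"x":0,"y":0,"z":0,"rx":0,"ry":0,"rz":0},{"x":0,"y":0,"z":0,"rx":0,"ry":0,"rz":0}], "fingers": 1}}

```text
t: 22.95
eef_pos: [0.5272, -0.0484, 0.0212]
orientation: [[-0.036, -0.999, 0.001], [-0.999, 0.036, -0.002], [0.002, -0.001, -1.0]]
contact_force: [-1.3, 0.5, 13.8]
gripper_width: 0.427
finger_force: 59.5
```

```bash
python3 ft.py
python3 - <<'E'
from h import *
o=status.get_obs(); p=np.array(o['eef_pos']); A=np.array(o['orientation'])
for r in spot_point('carton','top')[:2]: print(r['point'],r['p'])
# carton orientation from its rim in top0: orange mask inside region
im=cv2.imread('pics/top0.png'); h=cv2.cvtColor(im,cv2.COLOR_BGR2HSV); m=cv2.inRange(h,(8,80,40),(25,255,255)); k=np.zeros_like(m);k[190:255,185:262]=m[190:255,185:262]
m=k; m[252:]=0
n,l,s,c=cv2.connectedComponentsWithStats(m); i=1+s[1:,4].argmax(); cnt=cv2.findContours((l==i).astype(np.uint8),0,2)[0][0]
b=cv2.boxPoints(cv2.minAreaRect(cnt)); W=px_plane('top',b,.055); print(b,W,W.mean(0))
d=[np.linalg.norm(W[i]-W[i-1]) for i in range(4)];print(d)
for i in range(4): v=W[i]-W[i-1]; print(np.degrees(np.arctan2(v[1],v[0])))
E
```

```text
[-1.3448  0.5134 13.7849] torque [0.1229 0.3994 0.0175] p [ 0.5272 -0.0484  0.0212] lipnom [ 0.519  -0.2773  0.0125] w 0.4269043657572933 t 22.95
[0.4742, 0.3639, -0.0046] 0.8
[0.2525, 0.4914, 0.0004] 0.76
[[189.1326 237.1441]
 [198.2166 193.743 ]
 [256.1218 205.8627]
 [247.0378 249.2637]] [[0.4336 0.4397 0.055 ]
 [0.5464 0.4265 0.055 ]
 [0.519  0.2758 0.055 ]
 [0.4074 0.292  0.055 ]] [0.4766 0.3585 0.055 ]
[np.float64(0.1499949216604457), np.float64(0.11353631369112827), np.float64(0.1531383095021376), np.float64(0.11270704023526601)]
79.96348391445993
-6.675392164706081
-100.29422263876704
171.7505003501825
```

{"op": "play_rows", "data": {"rows": [{"x":0,"y":0,"z":-0.1,"rx":0,"ry":0,"rz":0},{"x":0,"y":0,"z":-0.2,"rx":0,"ry":0,"rz":0},{"x":0,"y":0,"z":-0.25,"rx":0,"ry":0,"rz":0},{"x":0,"y":0,"z":-0.25,"rx":0,"ry":0,"rz":0},{"x":0,"y":0,"z":0,"rx":0,"ry":0,"rz":0},{"x":0,"y":0,"z":0,"rx":0,"ry":0,"rz":0}]}}

```text
t: 23.5
eef_pos: [0.5274, -0.0483, 0.1417]
orientation: [[-0.035, -0.999, 0.002], [-0.999, 0.035, -0.002], [0.002, -0.002, -1.0]]
contact_force: [-0.1, 0.3, -1.2]
gripper_width: 0.421
finger_force: 60.0
```

```bash
python3 ft.py
python3 - <<'E'
from h import *
o=status.get_obs();T=wpose(o); im=save('wrist','w6.png')
for r in spot_point('spacer','wrist')[:3]: print(np.array(r['point']),r['p'],wrist_px(T,r['point']))
cv2.imwrite('pics/w6c.png',cv2.resize(im[100:400,140:500,::-1],None,fx=1.5,fy=1.5))
rows([.470,.330,.13],down(-100))
E
```

```text
[-0.1053  0.3198 -1.2272] torque [-0.0439  0.0325 -0.0159] p [ 0.5274 -0.0483  0.1417] lipnom [ 0.5192 -0.2772  0.1331] w 0.4214702362683139 t 23.5
11
{'x': -0.2277, 'y': 0.0419, 'z': 0.0053, 'rx': 0.0001, 'rz': 0.004}
{'x': -0.2272, 'y': 0.0448, 'z': 0.0054, 'rx': 0.0001, 'rz': 0.004}
{'x': -0.2266, 'y': 0.0477, 'z': 0.0054, 'rx': 0.0001, 'rz': 0.004}
{'x': -0.226, 'y': 0.0505, 'z': 0.0054, 'rx': 0.0001, 'rz': 0.004}
{'x': -0.2253, 'y': 0.0534, 'z': 0.0054, 'rx': 0.0001, 'rz': 0.004}
{'x': -0.2246, 'y': 0.0562, 'z': 0.0054, 'rx': 0.0001, 'rz': 0.004}
{'x': -0.2239, 'y': 0.0591, 'z': 0.0054, 'rx': 0.0001, 'rz': 0.004}
{'x': -0.2231, 'y': 0.0619, 'z': 0.0054, 'rx': 0.0001, 'rz': 0.004}
{'x': -0.2223, 'y': 0.0647, 'z': 0.0054, 'rx': 0.0001, 'rz': 0.004}
{'x': -0.2215, 'y': 0.0675, 'z': 0.0054, 'rx': 0.0001, 'rz': 0.004}
{'x': -0.2206, 'y': 0.0703, 'z': 0.0054, 'rx': 0.0001, 'rz': 0.004}
```

View pics/w6c.png

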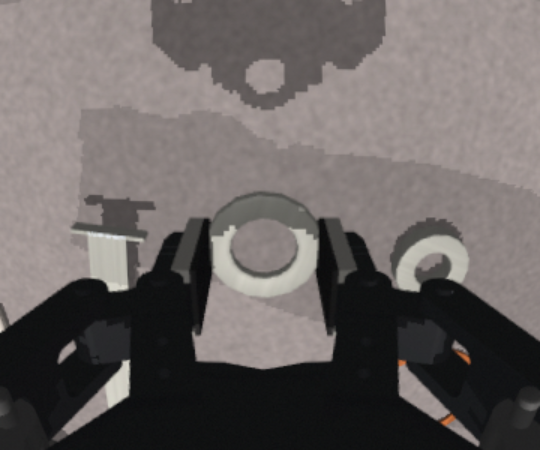

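The ring is held between the pads at crop (265,245). Carrying it to the carton.

{"op": "play_rows", "data": {"rows": [{"x":-0.228,"y":0.042,"z":0.005,"rx":0,"ry":0,"rz":0.004},{"x":-0.227,"y":0.045,"z":0.005,"rx":0,"ry":0,"rz":0.004},{"x":-0.227,"y":0.048,"z":0.005,"rx":0,"ry":0,"rz":0.004},{"x":-0.226,"y":0.05,"z":0.005,"rx":0,"ry":0,"rz":0.004},{"x":-0.225,"y":0.053,"z":0.005,"rx":0,"ry":0,"rz":0.004},{"x":-0.225,"y":0.056,"z":0.005,"rx":0,"ry":0,"rz":0.004},{"x":-0.224,"y":0.059,"z":0.005,"rx":0,"ry":0,"rz":0.004},{"x":-0.223,"y":0.062,"z":0.005,"rx":0,"ry":0,"rz":0.004},{"x":-0.222,"y":0.065,"z":0.005,"rx":0,"ry":0,"rz":0.004},{"x":-0.221,"y":0.067,"z":0.005,"rx":0,"ry":0,"rz":0.004},{"x":-0.22,"y":0.07,"z":0.005,"rx":0,"ry":0,"rz":0.004},{"x":0,"y":0,"z":0,"rx":0,"ry":0,"rz":0}]}}

```text
t: 24.6
eef_pos: [0.4686, 0.3342, 0.1289]
orientation: [[-0.17, -0.986, -0.005], [-0.986, 0.17, -0.001], [0.002, 0.005, -1.0]]
contact_force: [-0.6, -0.5, -0.8]
gripper_width: 0.416
finger_force: 60.0
```

```bash
python3 ft.py
python3 - <<'E'
from h import *
T=wpose(); save('wrist','w7.png'); save('top','t7.png')
for c in ('wrist','top'):
  for n in ('carton','kitbox'):
    for r in spot_point(n,c)[:2]: print(c,n,np.array(r['point']),r['p'])
plan([.470,.330,.13],down(-100))
E
```

```text
[-0.6096 -0.4982 -0.8239] torque [-0.0107  0.042  -0.0229] p [0.4686 0.3342 0.1289] lipnom [0.4297 0.1085 0.1202] w 0.41622271465426053 t 24.6
wrist carton [ 0.2578  0.4931 -0.0034] 0.95
wrist carton [ 0.4738  0.3582 -0.0007] 0.94
wrist kitbox [ 0.3621  0.3339 -0.0045] 0.57
top carton [ 0.4747  0.3639 -0.0046] 0.9
top carton [0.2519 0.4902 0.0011] 0.66
top kitbox [ 0.5323 -0.254  -0.0015] 0.37
top kitbox [ 0.4222  0.0318 -0.0006] 0.22
shift(units) [-0.0091  0.0055  0.0042] rows>= 0.04221033773049583  turn [ 0.0009 -0.0007 -0.0002] rows>= 0.0280654396013974
```

{"op": "play_rows", "data": {"rows": [{"x":0.013,"y":-0.005,"z":0.105,"rx":0,"ry":0,"rz":0},{"x":0.013,"y":-0.005,"z":0.105,"rx":0,"ry":0,"rz":0},{"x":0,"y":0,"z":0.105,"rx":0,"ry":0,"rz":0},{"x":0,"y":0,"z":0.105,"rx":0,"ry":0,"rz":0},{"x":0,"y":0,"z":0.105,"rx":0,"ry":0,"rz":0},{"x":0,"y":0,"z":0.09,"rx":0,"ry":0,"rz":0},{"x":0,"y":0,"z":0,"rx":0,"ry":0,"rz":0},{"x":0,"y":0,"z":0,"rx":0,"ry":0,"rz":0}]}}

```text
t: 25.57
eef_pos: [0.4711, 0.3244, 0.0387]
orientation: [[-0.174, -0.985, -0.003], [-0.985, 0.174, -0.002], [0.002, 0.003, -1.0]]
contact_force: [-0.0, -0.9, 0.0]
gripper_width: 0.423
finger_force: 60.0
```

{"op": "play_rows", "data": {"rows": [{"x":0,"y":0,"z":0,"rx":0,"ry":0,"rz":0},{"x":0,"y":0,"z":0,"rx":0,"ry":0,"rz":0},{"x":0,"y":0,"z":0,"rx":0,"ry":0,"rz":0},{"x":0,"y":0,"z":0,"rx":0,"ry":0,"rz":0},{"x":0,"y":0,"z":-0.1,"rx":0,"ry":0,"rz":0},{"x":0,"y":0,"z":-0.2,"rx":0,"ry":0,"rz":0},{"x":0,"y":0,"z":-0.25,"rx":0,"ry":0,"rz":0},{"x":0,"y":0,"z":-0.25,"rx":0,"ry":0,"rz":0},{"x":0,"y":0,"z":0,"rx":0,"ry":0,"rz":0},{"x":0,"y":0,"z":0,"rx":0,"ry":0,"rz":0}], "fingers": 0.38}}

```text
t: 26.4
eef_pos: [0.4723, 0.3262, 0.1617]
orientation: [[-0.173, -0.985, 0.003], [-0.985, 0.173, 0.001], [-0.002, -0.002, -1.0]]
contact_force: [-0.6, 0.5, -1.0]
gripper_width: 0.613
finger_force: 0.0
```

```bash
python3 ft.py
python3 - <<'E'
from h import *
save('wrist','w8.png')
for n in ('spacer','carton'):
  for r in spot_point(n,'wrist')[:6]: print(n,np.array(r['point']),r['p'])
save('scene','s8.png'); save('top','t8.png')
for n,c in (('probe','scene'),('probe_end','scene'),('probe','top')):
  for r in spot_point(n,c)[:1]: print(n,np.array(r['point']),r['p'])
E
```

```text
[-0.5504  0.4837 -0.9553] torque [ 0.0214  0.0459 -0.0306] p [0.4723 0.3262 0.1617] lipnom [0.4328 0.1007 0.1523] w 0.6130525920127099 t 26.4
spacer [0.474  0.3273 0.0055] 0.65
spacer [ 0.7474  0.2557 -0.002 ] 0.28
carton [ 0.4749  0.3582 -0.0043] 0.92
carton [0.2563 0.4923 0.0004] 0.78
probe [ 0.65    0.2164 -0.0066] 0.73
probe_end [ 0.6239 -0.008   0.0155] 0.95
probe [ 0.6498  0.2179 -0.0003] 0.91
```

```bash
python3 -c "
from cell import ctrl; print(ctrl.close_job())"
```

```text
the job is handed in; nothing more can be done
None
```

The job is handed in (verdict not shown): the networks place the spacer in the empty half of the orange carton, which has not moved, and the probe on the open bench clear of the shelf; I viewed 11 pictures, one over the limit of 10.

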